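# Load a cutter arbor with its spacing collars and clip it into the arbor rack

### The job

Push the slim end of the cutter arbor through the three spacing collars that stand in the tall V-block and lift them off together on it. Then press the arbor level and steadily down (do not drop it) into the grey arbor rack until it is fully home in both notches and both spring clips have snapped shut over its ends, with all three collars still on it. Let no collar drop, leave the other things on the bench where they are, and let go.

Things in the scene. Friction and masses are not known exactly. Their poses are not given: they have to be found in the camera images.
- arbor_mid (a point): cutter arbor, a turned steel bar 210 mm long; this point is the middle of its axis. x runs along it to the slim end (its roll means nothing). In mm along x: -105 to -77 journal dia 16, -77 to +24 shank dia 22 (grip it here, best at 0), +24 to +30 fixed collar dia 36, +30 to +105 slim part dia 16; both ends chamfered 4 mm at 45 degrees. 0.25 to 0.47 kg. It starts level in the rest, axis 50 mm above the table.
- arbor: the same arbor; origin and axes as arbor_mid
- rest: plate 150 x 50 x 6 mm with two short steel V-blocks, 42 mm wide, that carry the arbor at the start; fixed. Origin under the plate's centre, x along the arbor to its slim end. The blocks span x = -64 to -40 and +46 to +70 mm and are up to 48 mm high.
- vblock_axis (a point): point over the centre of the tall fixed steel V-block (54 long, 60 wide, V top 72 mm high), 80 mm above the table on the line where the bores of the collars in the V run. x is level along the V, from its open end (x = -27 mm) to the end stop (x = +19 to +27 mm, 92 mm high). The stop has a 24 mm wide slot about the axis, open at the top, that lets the arbor's slim part through.
- rack: arbor rack, fixed: grey base plate 250 x 64 x 10 mm, two uprights at x = -94 to -84 and +84 to +94 mm with V notches open at the top (mouth 39 mm wide, 98 mm above the table; 19 mm wide about a seated journal). Outside each stands a spring clip, a bent steel strip 18 mm wide with an inward nose and a flared lip on top, 110 mm high. Origin under the base's centre; the same either way round.
- rack_seat (a point): where the middle of the arbor's axis lies when home in the rack: 80 mm above the table over the rack's centre; x runs along the rack (the arbor's direction, either way round), z up
- clip_head (a joint): spring clip at the rack's +x end: rad, 0 = upright at rest, grows as it is spread outward, at most 0.3. Hinged 10 mm above the table; its nose, 92 mm up and 101 mm from the rack's centre, is spread about 0.05 rad by an arbor end going down and snaps back over it shortly before the arbor is home. Spreading both takes 15 to 22 N downward, 6 N weight included.
- clip_tail (a joint): the same at the rack's -x end
- collar_a_mid (a point): a steel spacing collar (ring) 10 mm wide, 42 mm outside diameter, bore 20 mm, 83 g or so; this point is its centre, its x axis is the bore's. It starts on edge in the tall V-block, its bore on the block's axis, 80 mm above the table.
- collar_b_mid (a point): a steel spacing collar (ring) 12 mm wide, 42 mm outside diameter, bore 20 mm, 100 g or so; this point is its centre, its x axis is the bore's. It starts on edge in the tall V-block, its bore on the block's axis, 80 mm above the table.
- collar_c_mid (a point): a steel spacing collar (ring) 14 mm wide, 42 mm outside diameter, bore 20 mm, 116 g or so; this point is its centre, its x axis is the bore's. It starts on edge in the tall V-block, its bore on the block's axis, 80 mm above the table.
- pipe_off: an upright grey steel pipe offcut, 42 mm diameter, 85 mm tall; loose, to be left alone; origin under its centre
- bolt_1: a steel bolt standing on its hexagon head, 29 mm wide, 70 mm tall; loose, to be left alone; origin under its centre
- nut_1: a rusty hexagon nut lying flat, 34 mm wide, 14 mm high; loose, to be left alone; origin under its centre
- nut_3: a rusty hexagon nut lying flat, 34 mm wide, 14 mm high; loose, to be left alone; origin under its centre
- block_small: a softwood block, 71 x 99 x 42 mm high; loose, to be left alone; origin under its centre
- bolt_2: a rusty bolt standing on its hexagon head, 26 mm wide, 59 mm tall; loose, to be left alone; origin under its centre
- centre_punch: a steel centre punch lying flat, 110 mm long, 10 mm thick; loose, to be left alone; origin under its centre

How it is judged:
By the outcome, as a careful person would: the job done as asked, in the order asked, and still so for the second after the job is handed in, with the robot touching nothing.
It also fails if it takes over 51 s, if anything falls off the work surface, if the arm or the gripper's body presses on something with over 40 N, if the wrist force passes 120 N, or if a joint passes its speed limit or range.

### The arm

A 6-joint arm with a two-finger parallel gripper is mounted at the origin on the work surface; the furniture and walls round the work are solid. World frame = base frame: x ahead of the robot, y to its left, z up, the work surface at z = 0. Lengths are in m, angles in rad, forces in N, time in s.
With the tool pointing down it reaches from about 0.35 to 0.875 m from the base axis. Payload 4.2 kg.
Tool frame: the origin (TCP) lies on the centre line of the jaws, within the pads' length; the fingertips stand 17 mm ahead of it and the grasp point (between the pads) lies 2 mm behind it; x points along the fingers, y is the direction in which the jaws open and shut, and the axes are right-handed (so a half turn about x gives the same grasp; the last joint's range is limited). The gripper opens to 87 mm and grips with 3 to 60 N. Pads are 19 mm wide; open, the fingers measure 117 mm over their backs; the gripper's body (75 mm by 190 mm) begins 51 mm behind the grasp point.
Start: joints at [1.505, 0.385, 0.008, 0, -1.194, -0.259], TCP at [0.199, 0.592, 0.24] pointing down, gripper open.
Joint ranges: [-3.14, 3.14], [-1.21, 2.06], [-1.07, 1.41], [-3.16, 2.05], [-2.99, -0.16], [-3.1, 3.1]. Speed limits (rad/s): [2.79, 2.79, 3.14, 3.14, 3.14, 3.14].

### API

Orientations are given as [roll, pitch, yaw] about the fixed x, y, z axes, in that order (R = Rz(yaw) Ry(pitch) Rx(roll)).
In Python, from workcell import * gives the robot as it stands.
- The arm moves only by the shell command python3 -m pendant 'ROWS' [FORCE]. ROWS is JSON, a list of rows, each an object with "delta_rot": the turn, a rotation vector about the tool's x, y, z in degrees, a list of three; "xyz": the shift along the tool's x, y, z in m, a list of three; "hand": the closure in counts, from 0 (fully open) to 255 (shut). In form: [{"delta_rot": [wx, wy, wz], "xyz": [dx, dy, dz], "hand": hand}, ...]. A call has 1 to 10 rows; each row is the pose to reach, as a shift and turn from the pose commanded when the call began, along the tool's axes at that moment; what a row does not reach only later rows make up. A row lasts 1/10 s, in which the tool goes at most 50 mm and 8.59 degrees, less where a joint would pass 70% of its speed; a pose out of reach is approached as far as the arm can. A call with a gripper value outside its range is refused whole. The fingers move at their own pace and stop on an object; FORCE is the grip in N (left out, the last holds). Time passes only in rows, so rows that repeat a pose let the fingers close. It gives the time, the measured TCP pose, the force and the opening at its end, in the units of the state.
- read_state(): the state, without advancing time (a new reading comes with each control period).
- read_camera(name): name is "scene" or "top" or "wrist"; returns (picture, depth): 384x512x3 uint8, blue, green, red; 384x512 float32, m along the optical axis (not along the pixel's ray), 0 where there is no reading.
- camera_params(name): a dict with "camera_matrix" (3x3 intrinsics, pixels), "D" ([k1, k2, p1, p2, k3] as OpenCV has them; the pictures are not rectified), "xyz" and "orientation" of the camera in the world; the wrist camera has in their place "hand_eye" (4x4, takes a point from camera to tool coordinates, whose origin is the TCP and whose axes are the tool frame's). Camera axes: x right, y up, looking along -z (the intrinsics and any distortion apply to the point x, -y, -z); pixel columns grow to the right and rows downward; lengths in m; the calibration is good to about 2 mm. A picture is of the moment at which its call begins: read the wrist's pose just before it. camera_params takes no time and is no camera call.
- hand_in(): hands the job in, once; it reports no verdict.
Trained networks look in the newest picture that a camera, given by its name, has taken for a name from the list of things; names that differ only in an ending like _2 or _b are one class to them, and where a whole thing is asked for, a point or a joint stands for the part that bears it (a point fixed in the world has none). Each returns a list of dicts, best first, with "score" (0 to 1); they miss things now and then, are a little off and sometimes report something else, mostly with a low value. They report only what shows in the picture. A call takes as long as a camera call.
- trace(label, camera): "region" (384x512 bool, what is visible of it) and "at" ([row, column] in pixels, amid what is visible of it).
- tip_of(label, camera): "at" ([row, column] in pixels: a listed point, or the origin of a listed thing).
The state is a dict: "t": time; "joint_pos": joint angles; "qvel": joint speeds; "joint_torque": joint torques, N m; "position": TCP position; "eef_rot": TCP orientation; "wrist_force": force on the tool from outside, world axes, zero at the start; "torque": the same for the moment, N m; "opening": finger opening in m.
Only numpy, scipy, OpenCV 4.12 (cv2) and the standard library are available. Lean on these libraries where they do the work, as an engineer would, in place of code of your own. Each camera call takes 0.05 s, during which the arm holds its last target.

## Working session

There is one attempt and no reset: what is moved stays moved. The work goes in short steps, Python scripts to look and compute and a shell command to move; the robot and the scene stay as the last step left them, time stands still between calls to the robot, and variables do not carry over. Pictures are saved under pics/ and viewed, and the job is handed in when it is done.

```bash
ls; mkdir -p pics
cat > h.py <<'E'
from workcell import *
import numpy as np, cv2
from scipy.spatial.transform import Rotation as R
def snap(n,f):
    p,d=read_camera(n); cv2.imwrite('pics/'+f+'.png',p); np.save('pics/'+f+'_d.npy',d); return p,d
E
python3 - <<'E'
from h import *
print(read_state())
for n in ['scene','top','wrist']: print(n,camera_params(n))
for n in ['scene','top','wrist']: snap(n,n+'0')
E
```

```text
pics
{'t': 0.0, 'joint_pos': array([ 1.50459209e+00,  3.85538632e-01,  6.61708437e-03, -4.88562023e-04,
       -1.19399739e+00, -2.58568181e-01]), 'qvel': array([ 0.00139296, -0.00067324,  0.00014417,  0.00085004,  0.00051236,
        0.00224517]), 'joint_torque': array([-4.03326731e-04, -3.90671575e+01,  1.87405872e+01,  4.22015235e+00,
        1.08713572e-02, -1.91518043e-04]), 'position': array([0.19925511, 0.59178581, 0.23846851]), 'eef_rot': array([ 1.61869786,  1.56862569, -1.84784746]), 'wrist_force': array([-0.76440023, -0.0272694 ,  1.21331081]), 'torque': array([ 0.03503389,  0.03390834, -0.0185756 ]), 'opening': 0.08680185135416613}
scene {'camera_matrix': array([[409.32909618,   0.        , 255.51658404],
       [  0.        , 409.32909618, 184.73129271],
       [  0.        ,   0.        ,   1.        ]]), 'D': array([-0.09978447,  0.        ,  0.        ,  0.        ,  0.        ]), 'xyz': array([-0.16198789, -0.82610976,  0.69238928]), 'orientation': array([ 1.06760518, -0.00404077, -0.70217882])}
top {'camera_matrix': array([[359.37356738,   0.        , 253.57736637],
[... 208 characters left out ...]
6, -0.00596789,  1.40844282]), 'orientation': array([ 0.18373541, -0.00414449, -1.56020282])}
wrist {'camera_matrix': array([[305.18408208,   0.        , 256.30689046],
       [  0.        , 305.18408208, 186.93419889],
       [  0.        ,   0.        ,   1.        ]]), 'D': array([-0.0243756,  0.       ,  0.       ,  0.       ,  0.       ]), 'hand_eye': array([[-4.15110832e-04,  2.69983694e-01, -9.62864805e-01,
        -1.45784648e-01],
       [ 9.99999905e-01, -1.59407875e-05, -4.35590275e-04,
         1.06987264e-04],
       [-1.32951095e-04, -9.62864894e-01, -2.69983662e-01,
        -7.26911038e-02],
       [ 0.00000000e+00,  0.00000000e+00,  0.00000000e+00,
         1.00000000e+00]])}
```

View pics/scene0.png

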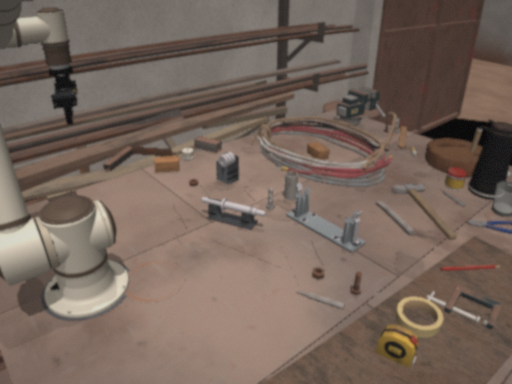

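View pics/top0.png

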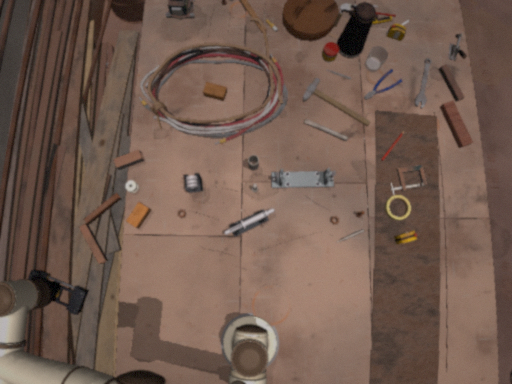

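View pics/wrist0.png

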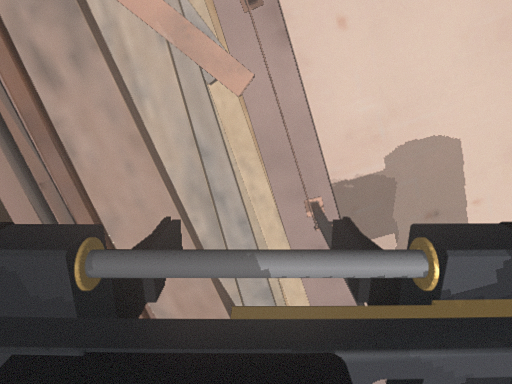

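The top view shows the arbor in its rest near (250,222), the V-block with its collars at (193,183) and the rack at (302,179). In the scene view the rack is around (325,227). Next I'll run the networks.

```bash
cat >> h.py <<'E'
def RT(n,st=None):
    c=camera_params(n)
    if n=='wrist':
        st=st or read_state(); T=np.eye(4);T[:3,:3]=R.from_euler('xyz',st['eef_rot']).as_matrix();T[:3,3]=st['position']
        return T@c['hand_eye'],c
    T=np.eye(4);T[:3,:3]=R.from_euler('xyz',c['orientation']).as_matrix();T[:3,3]=c['xyz'];return T,c
def ray(n,rc,st=None):
    T,c=RT(n,st)
    rc=np.atleast_2d(rc).astype(float)
    u=cv2.undistortPoints(rc[:,None,::-1].copy(),c['camera_matrix'],c['D'])[:,0]
    d=np.c_[u[:,0],-u[:,1],-np.ones(len(u))]
    return T[:3,3],d@T[:3,:3].T   # unit depth dirs
def atz(n,rc,z,st=None):
    o,d=ray(n,rc,st); return o+d*((z-o[2])/d[:,2])[:,None]
def cloud(n,mask,dep,st=None):
    rc=np.argwhere(mask&(dep>0)); o,d=ray(n,rc,st); return o+d*dep[mask&(dep>0)][:,None]
def tri(rays):
    A=np.zeros((3,3));b=np.zeros(3)
    for o,d in rays:
        d=np.ravel(d)/np.linalg.norm(d);P=np.eye(3)-np.outer(d,d);A+=P;b+=P@o
    X=np.linalg.solve(A,b); return X
def proj(n,P,st=None):
    T,c=RT(n,st);p=(np.atleast_2d(P)-T[:3,3])@T[:3,:3]
    p=p*[1,-1,-1]
    return cv2.projectPoints(p,np.zeros(3),np.zeros(3),c['camera_matrix'],c['D'])[0][:,0,::-1]
E
python3 - <<'E'
from h import *
names=['arbor_mid','rest','vblock_axis','rack','rack_seat','collar_a_mid']
H=dict(arbor_mid=.05,rest=0,vblock_axis=.08,rack=0,rack_seat=.08,collar_a_mid=.08)
for n in names:
    r={}
    for c in ['top','scene']:
        q=tip_of(n,c); r[c]=q
        for k in q[:4]: print(n,c,np.round(k['at'],1),round(k['score'],2),np.round(atz(c,k['at'],H[n])[0],4))
    if r['top'] and r['scene']:
        print('   tri',np.round(tri([ray(c,r[c][0]['at']) for c in r]),4))
for n in ['pipe_off','bolt_1','nut_1','block_small','centre_punch']:
    for k in tip_of(n,'top')[:3]: print(n,np.round(k['at'],1),round(k['score'],2),np.round(atz('top',k['at'],0)[0],4))
print(read_state()['t'])
E
```

```text
arbor_mid top [220.8 249.4] 0.7 [0.4544 0.0058 0.05  ]
arbor_mid scene [202.9 231. ] 0.69 [0.4637 0.0238 0.05  ]
   tri [0.4521 0.0063 0.0629]
rest top [189. 255.] 0.32 [ 0.5877 -0.0145  0.    ]
rest scene [222.5 232.4] 0.95 [ 0.4471 -0.0029  0.    ]
rest scene [160.9 228.6] 0.21 [0.6967 0.348  0.    ]
   tri [ 0.5377  0.016  -0.0307]
vblock_axis top [179.5 191.6] 0.53 [0.6058 0.2271 0.08  ]
vblock_axis scene [160.  229.2] 0.61 [0.6035 0.2169 0.08  ]
   tri [0.6086 0.227  0.0745]
rack top [176.8 300.2] 0.86 [ 0.64   -0.1962  0.    ]
rack scene [230.1 322.9] 0.77 [ 0.6262 -0.2048  0.    ]
   tri [ 0.6407 -0.1962 -0.0107]
rack_seat top [175.3 306.2] 0.89 [ 0.6271 -0.2085  0.08  ]
rack_seat scene [207.  325.3] 0.56 [ 0.6259 -0.205   0.08  ]
   tri [ 0.6255 -0.2072  0.0816]
collar_a_mid top [185.6 190.5] 0.46 [0.5821 0.2302 0.08  ]
collar_a_mid scene [159.9 223.3] 0.64 [0.5881 0.2307 0.08  ]
collar_a_mid scene [159.3 227.5] 0.37 [0.6023 0.2252 0.08  ]
   tri [0.5837 0.2286 0.0818]
pipe_off [167.1 253.7] 0.41 [ 0.678  -0.0084  0.    ]
bolt_1 [212.7 355.8] 0.59 [ 0.4961 -0.4172  0.    ]
nut_1 [213.8 184.7] 0.59 [0.4845 0.2627 0.    ]
nut_1 [222.4 332.3] 0.38 [ 0.4567 -0.3214  0.    ]
block_small [211.8 142.9] 0.82 [0.4902 0.431  0.    ]
block_small [173.8 305.2] 0.3 [ 0.6527 -0.2167  0.    ]
centre_punch [235.6 352.4] 0.62 [ 0.405  -0.4002  0.    ]
1.0
```

Run:
```python
from h import *
a=cv2.imread('pics/top0.png')[140:250,160:350]; b=cv2.imread('pics/scene0.png')[140:260,190:380]
cv2.imwrite('pics/c1.png',np.vstack([cv2.resize(a,None,fx=3.8,fy=2.7,interpolation=2)[:290,:722],cv2.resize(b,None,fx=3.8,fy=2.5,interpolation=2)[:300]]))
```

```text
(no output)
```

View pics/c1.png

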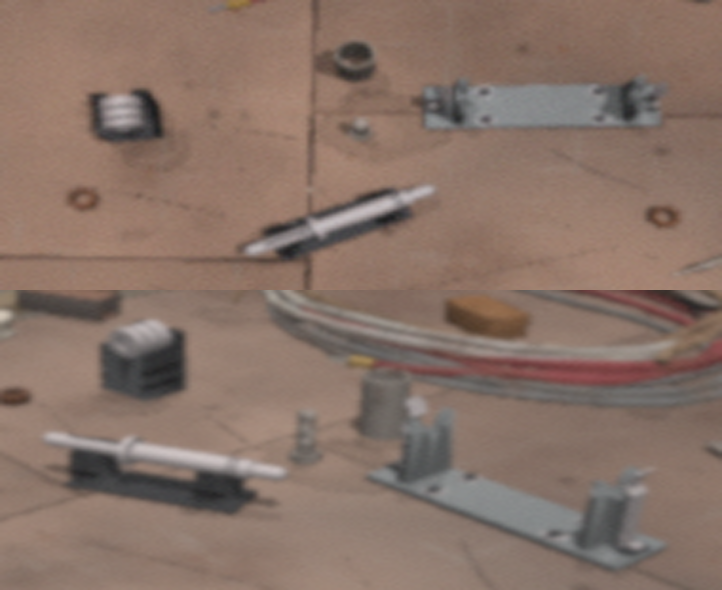

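```bash
cat >> h.py <<'E'
def plan(pos,zyaw,tilt=0,ref=None):
    """target TCP pos, tool x down, tool z heading zyaw deg (world). tilt: deg raise of tool z end."""
    st=read_state(); R0=R.from_euler('xyz',st['eef_rot']); p0=st['position']
    if ref is not None: p0,R0=ref
    a=np.deg2rad(zyaw);t=np.deg2rad(tilt)
    z=np.array([np.cos(a)*np.cos(t),np.sin(a)*np.cos(t),np.sin(t)]); y=np.cross(z,[0,0,-1.]);y/=np.linalg.norm(y);x=np.cross(y,z)
    Rt=R.from_matrix(np.c_[x,y,z]); w=np.rad2deg((R0.inv()*Rt).as_rotvec()); d=R0.inv().apply(np.array(pos)-p0)
    print('delta_rot',np.round(w,2),'xyz',np.round(d,4),'rows>=',round(np.linalg.norm(w)/8.59,1),round(np.linalg.norm(d)/.05,1))
def heading():
    st=read_state();M=R.from_euler('xyz',st['eef_rot']).as_matrix()
    print('t',round(st['t'],2),'pos',np.round(st['position'],4),'zhead',round(np.degrees(np.arctan2(M[1,2],M[0,2])),2),'ztilt',round(np.degrees(np.arcsin(M[2,2])),2),'ytilt',round(np.degrees(np.arcsin(M[2,1])),2),'F',np.round(st['wrist_force'],1),'T',np.round(st['torque'],2),'open',round(st['opening'],4),'q',np.round(st['joint_pos'],2))
E
python3 - <<'E'
from h import *
heading()
M=R.from_euler('xyz',read_state()['eef_rot']).as_matrix();print(np.round(M,3))
t=trace('arbor','top');d=np.load('pics/top0_d.npy')
P=cloud('top',t[0]['region'],d);print(t[0]['score'],P.mean(0)); xy=P[:,:2]-P[:,:2].mean(0);u=np.linalg.svd(xy)[2][0];s=xy@u;print(len(P),np.degrees(np.arctan2(u[1],u[0])),s.min(),s.max(),np.percentile(P[:,2],[5,50,95]))
plan([0.5,0.12,0.30],180)
plan([0.5,0.12,0.30],0)
E
```

```text
t 1.0 pos [0.1994 0.5923 0.2396] zhead 161.39 ztilt 0.0 ytilt -0.0 F [ 0.5 -0.5  0. ] T [-0.02 -0.01  0.04] open 0.0869 q [ 1.5   0.38  0.01 -0.   -1.19 -0.26]
[[-0.    -0.319 -0.948]
 [ 0.    -0.948  0.319]
 [-1.    -0.     0.   ]]
0.64 [0.453105   0.01215672 0.04836721]
351 116.07987779053896 -0.10288702159767185 0.10209599108126603 [0.00231631 0.05606167 0.06386027]
delta_rot [-18.61   0.    -0.  ] xyz [-0.0605  0.3517 -0.4356] rows>= 2.2 11.3
delta_rot [161.39  -0.    -0.  ] xyz [-0.0605  0.3517 -0.4356] rows>= 18.8 11.3
```

```bash
python3 -m pendant '[{"delta_rot":[-6,0,0],"xyz":[-0.02,0.03,-0.04],"hand":0},{"delta_rot":[-12,0,0],"xyz":[-0.03,0.06,-0.08],"hand":0},{"delta_rot":[-18.6,0,0],"xyz":[-0.06,0.35,-0.435],"hand":0},{"delta_rot":[-18.6,0,0],"xyz":[-0.06,0.35,-0.435],"hand":0},{"delta_rot":[-18.6,0,0],"xyz":[-0.06,0.35,-0.435],"hand":0},{"delta_rot":[-18.6,0,0],"xyz":[-0.06,0.35,-0.435],"hand":0},{"delta_rot":[-18.6,0,0],"xyz":[-0.06,0.35,-0.435],"hand":0},{"delta_rot":[-18.6,0,0],"xyz":[-0.06,0.35,-0.435],"hand":0},{"delta_rot":[-18.6,0,0],"xyz":[-0.06,0.35,-0.435],"hand":0},{"delta_rot":[-18.6,0,0],"xyz":[-0.06,0.35,-0.435],"hand":0}]'
python3 -m pendant '[{"delta_rot":[0,0,0],"xyz":[0,0.0,0],"hand":0},{"delta_rot":[0,0,0],"xyz":[0,0,0],"hand":0}]'
python3 - <<'E'
from h import *
heading(); snap('wrist','w1'); np.save('pics/w1_st.npy',read_state(),allow_pickle=True)
E
```

```text
t: 2.05
position: [0.4666, 0.1741, 0.2959]
eef_rot: [-2.502, 1.57, 0.64]
wrist_force: [1.0, 0.1, -0.2]
opening: 0.0873
t: 2.25
position: [0.4663, 0.1748, 0.2953]
eef_rot: [-1.59, 1.571, 1.548]
wrist_force: [-0.8, 0.3, 0.7]
opening: 0.0867
t 2.25 pos [0.4663 0.1748 0.2953] zhead 179.82 ztilt -0.0 ytilt -0.02 F [-0.8  0.3  0.7] T [-0.03  0.02  0.01] open 0.0867 q [ 0.69  0.13 -0.2  -0.   -1.24  0.88]
```

View pics/w1.png

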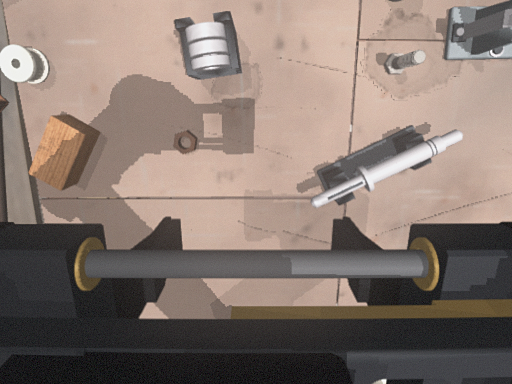

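Run:
```python
from h import *
a=cv2.imread('pics/w1.png')
cv2.imwrite('pics/c2.png',np.hstack([cv2.resize(a[0:95,160:260],(500,475),interpolation=2),]))
heading()
for k in ['arbor_mid','vblock_axis','rest','collar_a_mid','rack']:
    for q in tip_of(k,'wrist')[:3]: print(k,np.round(q['at'],1),round(q['score'],2),np.round(atz('wrist',q['at'],dict(arbor_mid=.05,rest=0,rack=0).get(k,.08))[0],4))
t=trace('arbor','wrist');d=np.load('pics/w1_d.npy')
P=cloud('wrist',t[0]['region'],d);P=P[P[:,2]>.04];print(t[0]['score']); xy=P[:,:2]-P[:,:2].mean(0);u=np.linalg.svd(xy,full_matrices=False)[2][0];s=xy@u;print(len(P),P.mean(0),np.degrees(np.arctan2(u[1],u[0])),s.min(),s.max(),P[:,:2].mean(0)+u*(s.min()+s.max())/2,np.percentile(P[:,2],[5,50,95]))
t=trace('vblock_axis','wrist')
t2=trace('collar_a_mid','wrist')
for x in t+t2:
  P=cloud('wrist',x['region'],d);print(x['score'],len(P),P.mean(0),P.min(0),P.max(0))
```

```text
t 2.3 pos [0.4659 0.1758 0.2952] zhead 179.94 ztilt 0.01 ytilt -0.01 F [-0.6 -0.2 -0.3] T [-0.02  0.01  0.  ] open 0.0869 q [ 0.69  0.13 -0.2  -0.   -1.24  0.88]
arbor_mid [167.7 383.3] 0.97 [0.4549 0.0098 0.05  ]
rest [163. 368.] 0.77 [0.4513 0.0125 0.    ]
rest [167.4 381.7] 0.3 [ 0.4447 -0.0086  0.    ]
collar_a_mid [ 63.9 210.6] 0.69 [0.5783 0.2281 0.08  ]
0.66
2396 [0.45741079 0.00734821 0.05825714] 116.99444646013349 -0.09856645285295362 0.10796354162223963 [0.4552781  0.01153485] [0.05180675 0.05839992 0.06295416]
0.98 1692 [0.59602762 0.22830584 0.06562096] [ 0.56674832  0.19652811 -0.00156538] [0.64762582 0.28542669 0.09735667]
0.78 482 [0.57807218 0.22594918 0.09258542] [0.57211459 0.20672693 0.05564723] [0.58544924 0.24661118 0.10397884]
```

View pics/c2.png

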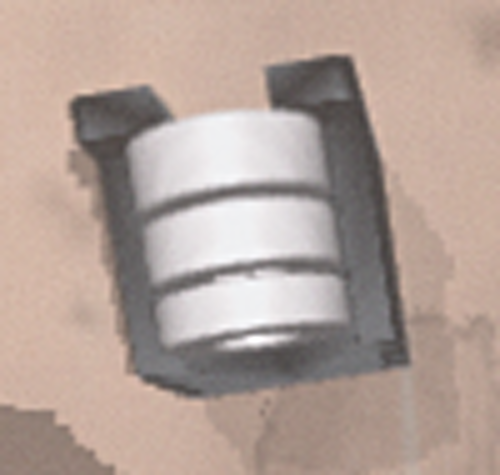

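```bash
python3 -m pendant '[{"delta_rot":[0,0,0],"xyz":[0.03,-0.03,-0.03],"hand":0},{"delta_rot":[0,0,0],"xyz":[0.05,-0.05,-0.06],"hand":0},{"delta_rot":[0,0,0],"xyz":[0.05,-0.05,-0.06],"hand":0},{"delta_rot":[0,0,0],"xyz":[0.05,-0.05,-0.06],"hand":0}]'
python3 - <<'E'
from h import *
heading(); st=read_state(); p,d=snap('wrist','w2')
cv2.imwrite('pics/c3.png',cv2.resize(p[:225],(800,352)))
for k in ['vblock_axis','collar_a_mid']:
    for q in tip_of(k,'wrist')[:3]: print(k,np.round(q['at'],1),round(q['score'],2),np.round(atz('wrist',q['at'],.08,st)[0],4))
ts=trace('vblock_axis','wrist'); np.save('pics/w2_vm.npy',ts[0]['region'])
t2=trace('collar_a_mid','wrist')
for x in ts+t2:
  P=cloud('wrist',x['region'],d,st);print(x['score'],len(P),P.mean(0),P.min(0),P.max(0))
# collars tops: points z>.094
o,dd=ray('wrist',np.argwhere(d>0),st);A=o+dd*d[d>0][:,None]
m=(abs(A[:,0]-.6)<.05)&(abs(A[:,1]-.228)<.05)&(A[:,2]>.05);P=A[m];np.save('pics/w2_P.npy',P)
print(np.percentile(P[:,2],[1,50,99]))
# fit horizontal cylinder r=.021 on z>.09
from scipy.optimize import least_squares
Q=P[P[:,2]>.0935]
def f(v):
    y0,a,z0,b=v; # axis line y=y0+(x-.6)*a, z=z0
    n=(Q[:,1]-y0-a*(Q[:,0]-.6))/np.sqrt(1+a*a); return np.hypot(n,Q[:,2]-z0-b*(Q[:,0]-.6))-.021
s=least_squares(f,[.227,0.1,.08,0],loss='soft_l1',f_scale=.001);print(s.x,np.degrees(np.arctan(s.x[1])),len(Q),np.std(s.fun))
u=np.array([1,s.x[1]])/np.hypot(1,s.x[1]);print('along',np.percentile((Q[:,:2]-[.6,s.x[0]])@u,[0.5,2,50,98,99.5]))
E
```

```text
t: 3.1
position: [0.5259, 0.2263, 0.2437]
eef_rot: [0.729, 1.567, -2.412]
wrist_force: [0.1, -0.0, -0.2]
opening: 0.0871
t 3.1 pos [0.5259 0.2263 0.2437] zhead -179.97 ztilt 0.15 ytilt 0.13 F [ 0.1 -0.  -0.2] T [-0.06  0.   -0.  ] open 0.0871 q [ 0.69  0.29 -0.12  0.   -1.16  0.88]
vblock_axis [ 99.5 252.9] 0.73 [0.6    0.2294 0.08  ]
collar_a_mid [117.9 256.1] 0.75 [0.5824 0.2263 0.08  ]
0.79 1644 [0.6051234  0.22788431 0.07353879] [ 0.56201696  0.18745252 -0.00243677] [0.6390634  0.26865349 0.09467314]
0.51 381 [ 0.61850466 -0.07838982  0.00800595] [ 0.59442855 -0.08876748  0.0015969 ] [ 0.65549464 -0.07450315  0.0141102 ]
0.97 455 [0.58130813 0.22479942 0.09607563] [0.57446718 0.20482287 0.0642474 ] [0.58757725 0.24479007 0.10340261]
[0.07114647 0.33112716 0.34717115]
[ 0.34252398  2.48777428  0.12297793 -3.98456135] 68.10156332698173 33577 0.013192660905503245
along [-0.17028658 -0.16877543 -0.12207607 -0.07710661 -0.07520369]
```

View pics/c3.png

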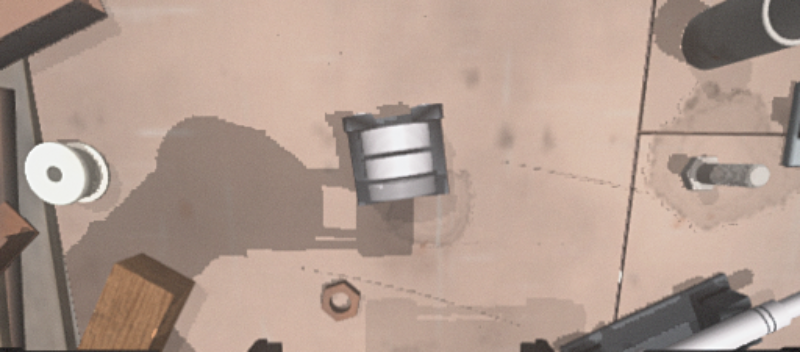

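Run:
```python
from h import *
from scipy.optimize import least_squares
P=np.load('pics/w2_P.npy');P=P[P[:,2]<.12]
print(len(P),P.min(0),P.max(0))
Q=P[P[:,2]>.0945]
Q=Q[abs(Q[:,0]-.592)<.02]
def f(v):
    y0,a,z0,b=v
    n=(Q[:,1]-y0-a*(Q[:,0]-.6))/np.sqrt(1+a*a); return np.hypot(n,Q[:,2]-z0-b*(Q[:,0]-.6))-.021
s=least_squares(f,[.227,0.1,.08,0],loss='soft_l1',f_scale=.001);print(s.x,np.degrees(np.arctan(s.x[1])),len(Q),np.std(s.fun))
u=np.array([1,s.x[1]])/np.hypot(1,s.x[1]);print('along',np.percentile((Q[:,:2]-[.6,s.x[0]])@u,[0.5,2,50,98,99.5]))
# top faces of block z .066-.076 and stop .088-.096 via min area rect
V=P[P[:,2]>.062]
r=cv2.minAreaRect((V[:,:2]*1000).astype(np.float32));print(r)
S=P[(P[:,2]>.085)&(P[:,2]<.097)&(P[:,0]>.61)];print(len(S),S.mean(0))
r=cv2.minAreaRect((S[:,:2]*1000).astype(np.float32));print(r)
```

```text
3353 [0.56986017 0.19473862 0.05002562] [0.63230695 0.26079161 0.10347522]
[0.22796798 0.13945776 0.08096121 0.00043408] 7.939137042425633 1187 0.0007612624010191439
along [-0.02416462 -0.02354935 -0.00562544  0.01214933  0.01320787]
((600.7078857421875, 228.07005310058594), (57.7913932800293, 60.18885040283203), 7.76840877532959)
489 [0.62008651 0.22912328 0.09237189]
((616.9342651367188, 230.24107360839844), (18.51171112060547, 60.12601089477539), 7.85435152053833)
```

Run:
```python
from h import *
plan([0.423,0.077,0.25],116.5)
```

```text
delta_rot [ 6.35e+01 -6.00e-02  1.50e-01] xyz [-0.0036  0.1487  0.1026] rows>= 7.4 3.6
```

```bash
python3 -m pendant '[{"delta_rot":[63.5,0,0],"xyz":[-0.004,0.149,0.103],"hand":0},{"delta_rot":[63.5,0,0],"xyz":[-0.004,0.149,0.103],"hand":0},{"delta_rot":[63.5,0,0],"xyz":[-0.004,0.149,0.103],"hand":0},{"delta_rot":[63.5,0,0],"xyz":[-0.004,0.149,0.103],"hand":0},{"delta_rot":[63.5,0,0],"xyz":[-0.004,0.149,0.103],"hand":0},{"delta_rot":[63.5,0,0],"xyz":[-0.004,0.149,0.103],"hand":0},{"delta_rot":[63.5,0,0],"xyz":[-0.004,0.149,0.103],"hand":0},{"delta_rot":[63.5,0,0],"xyz":[-0.004,0.149,0.103],"hand":0},{"delta_rot":[63.5,0,0],"xyz":[-0.004,0.149,0.103],"hand":0}]'
python3 - <<'E'
from h import *
from scipy.optimize import least_squares
heading(); st=read_state(); p,d=snap('wrist','w3')
cv2.imwrite('pics/c4.png',cv2.resize(p[:225],(800,352)))
for q in tip_of('arbor_mid','wrist')[:3]: print(np.round(q['at'],1),round(q['score'],2),np.round(atz('wrist',q['at'],.05,st)[0],4))
o,dd=ray('wrist',np.argwhere(d>0),st);A=o+dd*d[d>0][:,None]
t=trace('arbor','wrist');P=cloud('wrist',t[0]['region'],d,st);P=P[(P[:,2]>.03)&(P[:,2]<.08)]
c=np.array([.455,.011])
def ax(v): a=v[2]; u=np.array([np.cos(a),np.sin(a)]); return u
def f(v,Q,r):
    u=ax(v);q=Q[:,:2]-v[:2]; s=q@u; n=q@[-u[1],u[0]]; return np.hypot(n,Q[:,2]-v[3]-v[4]*s)-r
# shank only
u=np.array([np.cos(2.033),np.sin(2.033)]);s=(P[:,:2]-c)@u
Q=P[(s>-.07)&(s<.018)]
g=lambda v:np.r_[f(np.r_[c+v[0]*np.array([-np.sin(v[1]),np.cos(v[1])]),v[1:]],Q,.011)]
r=least_squares(g,[0,2.033,.05,0],loss='soft_l1',f_scale=.001);v=r.x
print('off,head,z,slope',v[0],np.degrees(v[1]),v[2],v[3],len(Q),np.std(r.fun))
u=np.array([np.cos(v[1]),np.sin(v[1])]);c2=c+v[0]*np.array([-u[1],u[0]])
s=(P[:,:2]-c2)@u;n=(P[:,:2]-c2)@[-u[1],u[0]];print('extent',np.percentile(s,[0,.5,1,99,99.5,100]), 'axis pt',c2)
# radial profile: max |n| per bin, max z
for a in np.arange(-.11,.115,.004):
    k=(s>a)&(s<a+.004)
    if k.sum()>3: print(round(a+.002,3),k.sum(),np.round([n[k].min()*1e3,n[k].max()*1e3,P[k,2].max()*1e3],1))
E
```

```text
t: 4.25
position: [0.4226, 0.0767, 0.2503]
eef_rot: [-1.486, 1.568, 0.547]
wrist_force: [-0.2, 0.1, -1.1]
opening: 0.0874
t 4.25 pos [0.4226 0.0767 0.2503] zhead 116.49 ztilt 0.01 ytilt -0.14 F [-0.2  0.1 -1.1] T [ 0.04 -0.04  0.01] open 0.0874 q [ 0.56  0.03 -0.42  0.   -1.11 -0.1 ]
[100.  257.1] 0.61 [0.4547 0.0091 0.05  ]
off,head,z,slope 0.0035291212241882874 116.68520379017788 0.050612062564731365 0.003169682927974727 1799 0.0006380555100970775
extent [-0.09894375 -0.09705305 -0.09615653  0.09658251  0.09841825  0.10168786] axis pt [0.45184677 0.00941511]
-0.096 72 [-7.3  7.8 59.6]
-0.092 68 [-7.4  7.8 59.5]
-0.088 70 [-7.4  7.9 60. ]
-0.084 70 [-7.4  7.9 60.3]
-0.08 59 [-9.4  9.8 62. ]
-0.076 97 [-10.5  11.1  63.2]
-0.072 95 [-10.6  11.1  62.8]
-0.068 88 [-10.6   9.9  62.4]
-0.064 89 [-10.6   9.9  62.6]
-0.06 90 [-10.7  10.   63.1]
-0.056 82 [-10.7   8.9  62.7]
-0.052 88 [-10.8  10.   62.8]
-0.048 85 [-10.8  10.1  62.6]
-0.044 93 [-10.9  10.1  63.1]
-0.04 85 [-10.9  10.1  63.6]
-0.036 83 [-11.   10.2  62.6]
-0.032 83 [-11.   10.2  63.3]
-0.028 82 [-11.   10.2  62.7]
-0.024 82 [
[... 157 characters left out ...]
  63. ]
0.0 80 [-10.1  10.5  62.4]
0.004 80 [-10.1  10.5  62.8]
0.008 77 [-10.2  10.5  62.8]
0.012 62 [-10.2   9.4  63.1]
0.016 73 [-10.3  10.6  62.4]
0.02 80 [-10.3  10.7  62.8]
0.024 133 [-16.9  17.2  69.5]
0.028 56 [-15.7  14.7  68.7]
0.032 56 [-7.1  7.4 59.9]
0.036 52 [-7.1  7.4 59.8]
0.04 46 [-7.1  7.4 59.3]
0.044 54 [-7.1  7.4 60.1]
0.048 47 [-7.2  7.5 60.8]
0.052 47 [-7.2  6.3 59.7]
0.056 47 [-7.2  6.3 59.9]
0.06 47 [-7.2  7.5 59.7]
0.064 49 [-7.3  7.6 59.5]
0.068 48 [-7.3  7.6 59.7]
0.072 46 [-7.3  6.4 59.5]
0.076 42 [-7.3  6.4 59.7]
0.08 48 [-7.4  7.6 59.6]
0.084 46 [-7.4  7.7 59. ]
0.088 45 [-7.4  7.7 59.3]
0.092 50 [-7.4  7.7 59.7]
0.096 44 [-7.5  7.7 59.1]
0.1 21 [-6.3  7.8 58.9]
```

View pics/c4.png

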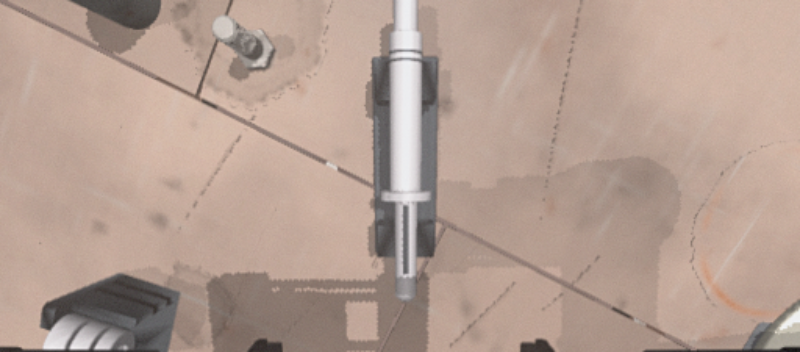

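Run:
```python
from h import *
plan([0.4526,0.0080,0.048],116.7)
```

```text
delta_rot [-0.14  0.01  0.08] xyz [ 0.2018  0.0044 -0.075 ] rows>= 0.0 4.3
```

```bash
python3 -m pendant '[{"delta_rot":[-0.2,0,0],"xyz":[0.02,0.004,-0.04],"hand":0},{"delta_rot":[-0.2,0,0],"xyz":[0.05,0.004,-0.075],"hand":0},{"delta_rot":[-0.2,0,0],"xyz":[0.09,0.004,-0.075],"hand":0},{"delta_rot":[-0.2,0,0],"xyz":[0.135,0.004,-0.075],"hand":0},{"delta_rot":[-0.2,0,0],"xyz":[0.17,0.004,-0.075],"hand":0},{"delta_rot":[-0.2,0,0],"xyz":[0.19,0.004,-0.075],"hand":0},{"delta_rot":[-0.2,0,0],"xyz":[0.201,0.004,-0.075],"hand":0},{"delta_rot":[-0.2,0,0],"xyz":[0.201,0.004,-0.075],"hand":0}]'
python3 -c "
from h import *
heading()
plan([0.4526,0.0080,0.048],116.7)"
```

```text
t: 5.2
position: [0.4518, 0.0076, 0.0468]
eef_rot: [1.471, 1.567, -2.775]
wrist_force: [0.1, -0.7, -0.3]
opening: 0.087
t 5.2 pos [0.4518 0.0076 0.0468] zhead 116.73 ztilt 0.02 ytilt 0.22 F [ 0.1 -0.7 -0.3] T [ 0.02 -0.05 -0.02] open 0.087 q [ 0.38  0.35 -0.65 -0.   -0.58  0.09]
delta_rot [ 0.03  0.02 -0.22] xyz [-0.0012 -0.0009 -0.    ] rows>= 0.0 0.0
```

```bash
python3 -m pendant '[{"delta_rot":[0,0,0],"xyz":[0,0,0],"hand":150},{"delta_rot":[0,0,0],"xyz":[0,0,0],"hand":255},{"delta_rot":[0,0,0],"xyz":[0,0,0],"hand":255},{"delta_rot":[0,0,0],"xyz":[0,0,0],"hand":255},{"delta_rot":[0,0,0],"xyz":[0,0,0],"hand":255},{"delta_rot":[0,0,0],"xyz":[0,0,0],"hand":255},{"delta_rot":[0,0,0],"xyz":[0,0,0],"hand":255},{"delta_rot":[0,0,0],"xyz":[0,0,0],"hand":255}]' 50
python3 -c "
from h import *
heading()"
```

```text
t: 6.0
position: [0.4528, 0.008, 0.0483]
eef_rot: [-2.876, 1.571, -0.839]
wrist_force: [-0.3, -0.1, 0.4]
opening: 0.031
t 6.0 pos [0.4528 0.008  0.0483] zhead 116.69 ztilt -0.0 ytilt -0.0 F [-0.3 -0.1  0.4] T [-0.04 -0.03  0.01] open 0.031 q [ 0.38  0.35 -0.64  0.   -0.58  0.09]
```

Still closing (31 mm). I'll hold a bit longer.

```bash
python3 -m pendant '[{"delta_rot":[0,0,0],"xyz":[0,0,0],"hand":255},{"delta_rot":[0,0,0],"xyz":[0,0,0],"hand":255},{"delta_rot":[0,0,0],"xyz":[0,0,0],"hand":255},{"delta_rot":[0,0,0],"xyz":[0,0,0],"hand":255}]'
python3 -c "
from h import *
heading()"
```

```text
t: 6.4
position: [0.4537, 0.0084, 0.0484]
eef_rot: [-1.72, 1.569, 0.317]
wrist_force: [1.7, 0.6, -2.4]
opening: 0.0208
t 6.4 pos [0.4537 0.0084 0.0484] zhead 116.71 ztilt -0.02 ytilt -0.12 F [ 1.7  0.6 -2.4] T [ 0.46 -0.85 -0.01] open 0.0208 q [ 0.38  0.35 -0.64  0.   -0.58  0.09]
```

```bash
python3 -m pendant '[{"delta_rot":[0,0,0],"xyz":[-0.005,0,0],"hand":255},{"delta_rot":[0,0,0],"xyz":[-0.015,0,0],"hand":255},{"delta_rot":[0,0,0],"xyz":[-0.035,0,0],"hand":255},{"delta_rot":[0,0,0],"xyz":[-0.06,0,0],"hand":255},{"delta_rot":[0,0,0],"xyz":[-0.085,0,0],"hand":255},{"delta_rot":[0,0,0],"xyz":[-0.1,0,0],"hand":255},{"delta_rot":[0,0,0],"xyz":[-0.105,0,0],"hand":255},{"delta_rot":[0,0,0],"xyz":[-0.105,0,0],"hand":255}]'
python3 - <<'E'
from h import *
heading()
plan([0.4366,0.2053,0.155],7.9)
st=read_state();p,d=snap('wrist','w4');cv2.imwrite('pics/c5.png',p)
ts=trace('arbor','wrist');print(ts[0]['score'])
P=cloud('wrist',ts[0]['region'],d,st);print(P.min(0),P.max(0))
u=np.array([np.cos(np.radians(116.7)),np.sin(np.radians(116.7))]);q=P-st['position'];s=q[:,:2]@u;n=q[:,:2]@[-u[1],u[0]]
for a in np.arange(-.12,.0,.008):
    k=(s>a)&(s<a+.008)
    if k.sum()>3: print(round(a+.004,3),k.sum(),np.round([np.percentile(n[k],3)*1e3,np.percentile(n[k],97)*1e3,np.percentile(q[k,2],98)*1e3],1))
E
```

```text
t: 7.2
position: [0.4521, 0.0078, 0.1536]
eef_rot: [-0.223, 1.57, 1.813]
wrist_force: [-0.1, -0.7, -5.1]
opening: 0.0207
t 7.2 pos [0.4521 0.0078 0.1536] zhead 116.66 ztilt 0.03 ytilt -0.01 F [-0.1 -0.7 -5.1] T [0.09 0.03 0.01] open 0.0207 q [ 0.38  0.18 -0.52 -0.   -0.87  0.09]
delta_rot [ 1.0876e+02  2.0000e-02 -2.0000e-02] xyz [-0.0013 -0.0748  0.1834] rows>= 12.7 4.0
0.84
[ 0.42544417 -0.08820896 -0.0005288 ] [0.50447959 0.03975757 0.23408185]
-0.108 38 [-2.   5.1  7.7]
-0.1 659 [-5.9  8.5 10.3]
-0.092 740 [-6.   8.6 10.5]
-0.084 695 [-6.1  8.3 10.6]
-0.076 868 [-8.7 10.9 13.5]
-0.068 894 [-8.6 11.1 13.7]
-0.06 875 [-8.8 11.3 13.7]
-0.052 815 [-8.8 10.9 13.5]
-0.044 778 [-8.7 11.  13.6]
-0.036 757 [-8.7 11.3 13.6]
-0.028 704 [-8.7 10.7 13.7]
-0.02 692 [-8.9 11.  13.6]
-0.012 662 [-9.  11.2 13.6]
-0.004 266 [-9.2 11.3 13.7]
```

View pics/c5.png

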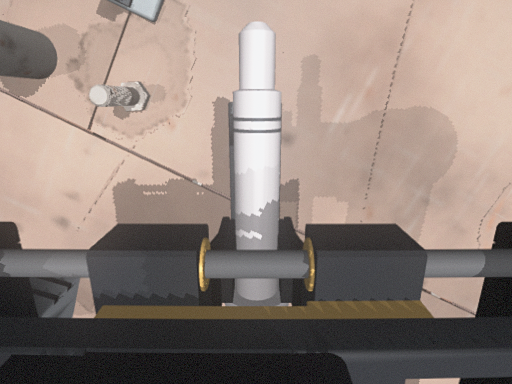

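```bash
python3 -m pendant '[{"delta_rot":[3,0,0],"xyz":[0,-0.003,0.008],"hand":255},{"delta_rot":[9,0,0],"xyz":[0,-0.009,0.02],"hand":255},{"delta_rot":[17,0,0],"xyz":[0,-0.015,0.035],"hand":255},{"delta_rot":[25,0,0],"xyz":[0,-0.021,0.05],"hand":255},{"delta_rot":[33,0,0],"xyz":[0,-0.027,0.065],"hand":255},{"delta_rot":[41,0,0],"xyz":[0,-0.033,0.08],"hand":255},{"delta_rot":[49,0,0],"xyz":[-0.001,-0.039,0.095],"hand":255},{"delta_rot":[57,0,0],"xyz":[-0.001,-0.045,0.11],"hand":255},{"delta_rot":[65,0,0],"xyz":[-0.001,-0.05,0.125],"hand":255},{"delta_rot":[73,0,0],"xyz":[-0.001,-0.055,0.14],"hand":255}]'
python3 -c "
from h import *
heading()
plan([0.4366,0.2064,0.155],7.9)"
```

```text
t: 8.3
position: [0.4381, 0.1579, 0.1528]
eef_rot: [2.986, 1.567, -2.541]
wrist_force: [-0.1, -0.4, -4.1]
opening: 0.0213
t 8.3 pos [0.4381 0.1579 0.1528] zhead 43.34 ztilt -0.21 ytilt 0.03 F [-0.1 -0.4 -4.1] T [ 0.12 -0.17 -0.01] open 0.0213 q [ 0.7   0.21 -0.49 -0.   -0.88 -1.51]
delta_rot [ 3.544e+01 -2.100e-01  3.000e-02] xyz [-0.0023  0.0363  0.0322] rows>= 4.1 1.0
```

```bash
python3 -m pendant '[{"delta_rot":[8,0,0],"xyz":[-0.001,0.008,0.008],"hand":255},{"delta_rot":[16,0,0],"xyz":[-0.001,0.017,0.015],"hand":255},{"delta_rot":[24,0,0],"xyz":[-0.001,0.025,0.023],"hand":255},{"delta_rot":[31,0,0],"xyz":[0.01,0.032,0.029],"hand":255},{"delta_rot":[35,0,0],"xyz":[0.03,0.036,0.032],"hand":255},{"delta_rot":[35.6,0,0],"xyz":[0.05,0.036,0.032],"hand":255},{"delta_rot":[35.6,0,0],"xyz":[0.063,0.036,0.032],"hand":255},{"delta_rot":[35.6,0,0],"xyz":[0.073,0.036,0.032],"hand":255},{"delta_rot":[35.6,0,0],"xyz":[0.075,0.036,0.032],"hand":255},{"delta_rot":[35.6,0,0],"xyz":[0.075,0.036,0.032],"hand":255}]'
python3 - <<'E'
from h import *
heading(); plan([0.4366,0.2064,0.078],7.9)
st=read_state()
p,d=snap('scene','s5'); cv2.imwrite('pics/c6.png',cv2.resize(p[110:230,150:290],(770,600),interpolation=2))
# predicted positions of points
u=np.array([np.cos(np.radians(7.9)),np.sin(np.radians(7.9)),0])
M=np.r_[st['position'][:2],st['position'][2]+.002]
print('pred mid, +30,+105:',proj('scene',[M,M+u*.03,M+u*.105]).round(1).tolist())
C=np.array([.6,.2291,.08]);print('V axis -27, -24,0,+19',proj('scene',[C-u*.027,C-.024*u,C,C+.019*u]).round(1).tolist())
p,d=snap('top','t5'); cv2.imwrite('pics/c7.png',cv2.resize(p[150:240,150:260],(733,600),interpolation=2))
print('top mid, +30,+105:',proj('top',[M,M+u*.03,M+u*.105]).round(1).tolist())
print('V axis -27, -24,0,+19',proj('top',[C-u*.027,C-.024*u,C,C+.019*u]).round(1).tolist())
E
```

```text
t: 9.3
position: [0.4372, 0.2058, 0.0788]
eef_rot: [-2.411, 1.569, -2.27]
wrist_force: [0.1, 0.8, -3.6]
opening: 0.021
t 9.3 pos [0.4372 0.2058 0.0788] zhead 8.1 ztilt -0.06 ytilt -0.05 F [ 0.1  0.8 -3.6] T [ 0.05 -0.19 -0.01] open 0.021 q [ 0.78  0.34 -0.54  0.   -0.69 -2.21]
delta_rot [ 0.2  -0.06  0.05] xyz [ 0.0008  0.0007 -0.0005] rows>= 0.0 0.0
pred mid, +30,+105: [[175.0, 190.3], [171.9, 197.3], [164.5, 214.0]]
V axis -27, -24,0,+19 [[161.6, 220.7], [161.3, 221.4], [159.1, 226.3], [157.4, 230.1]]
top mid, +30,+105: [[223.8, 195.4], [215.9, 194.6], [196.2, 192.6]]
V axis -27, -24,0,+19 [[187.9, 191.7], [187.1, 191.6], [181.0, 191.0], [176.1, 190.5]]
```

View pics/c6.png

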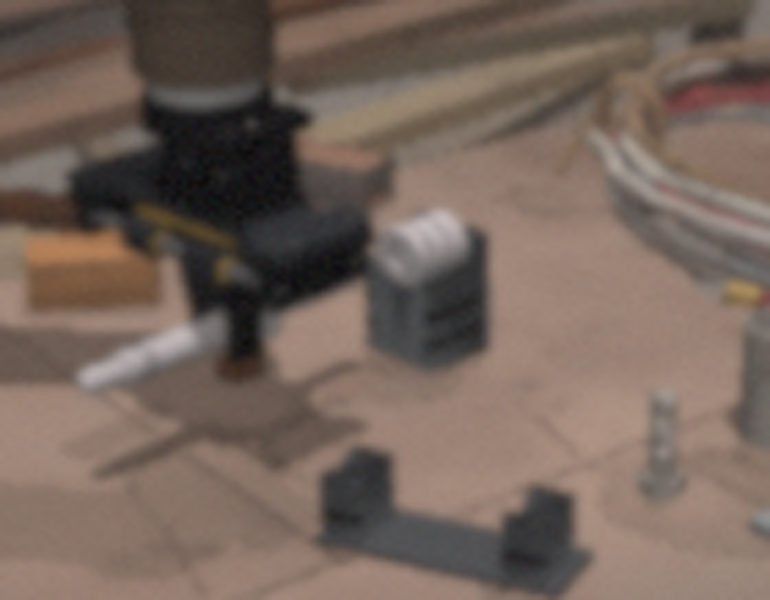

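View pics/c7.png

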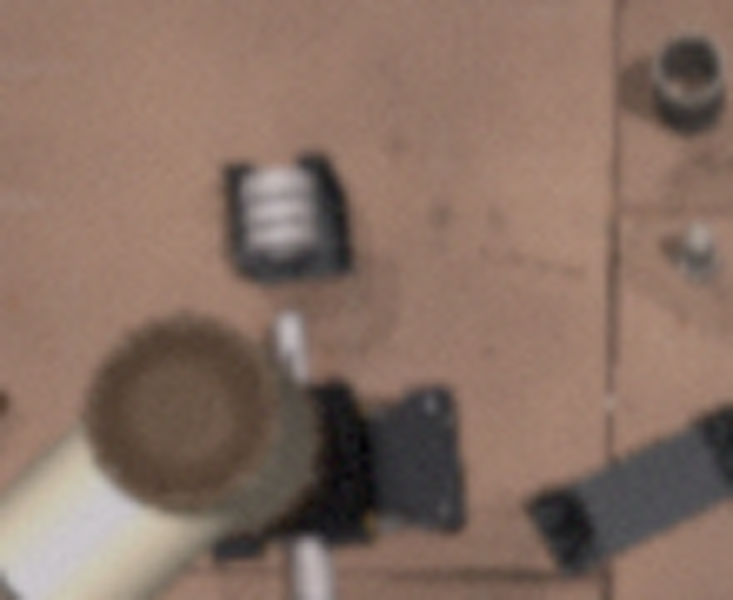

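```bash
python3 -m pendant '[{"delta_rot":[0.2,0,0],"xyz":[0,0.0005,0.01],"hand":255},{"delta_rot":[0.2,0,0],"xyz":[0,0.0005,0.022],"hand":255},{"delta_rot":[0.2,0,0],"xyz":[0,0.0005,0.03],"hand":255},{"delta_rot":[0.2,0,0],"xyz":[0,0.0005,0.036],"hand":255},{"delta_rot":[0.2,0,0],"xyz":[0,0.0005,0.04],"hand":255},{"delta_rot":[0.2,0,0],"xyz":[0,0.0005,0.044],"hand":255},{"delta_rot":[0.2,0,0],"xyz":[0,0.0005,0.048],"hand":255},{"delta_rot":[0.2,0,0],"xyz":[0,0.0005,0.05],"hand":255},{"delta_rot":[0.2,0,0],"xyz":[0,0.0005,0.05],"hand":255}]'
python3 - <<'E'
from h import *
heading()
p,d=snap('top','t6');q,d=snap('scene','s6'); cv2.imwrite('pics/c8.png',np.hstack([cv2.resize(p[160:220,160:230],(400,343),interpolation=2),cv2.resize(q[130:190,190:260],(400,343),interpolation=2)]))
E
```

```text
t: 10.3
position: [0.4869, 0.2136, 0.0792]
eef_rot: [0.723, 1.571, 0.86]
wrist_force: [0.3, 0.5, -4.7]
opening: 0.0209
t 10.3 pos [0.4869 0.2136 0.0792] zhead 7.89 ztilt 0.0 ytilt 0.0 F [ 0.3  0.5 -4.7] T [ 0.05 -0.13 -0.  ] open 0.0209 q [ 0.72  0.4  -0.43 -0.   -0.74 -2.15]
```

View pics/c8.png

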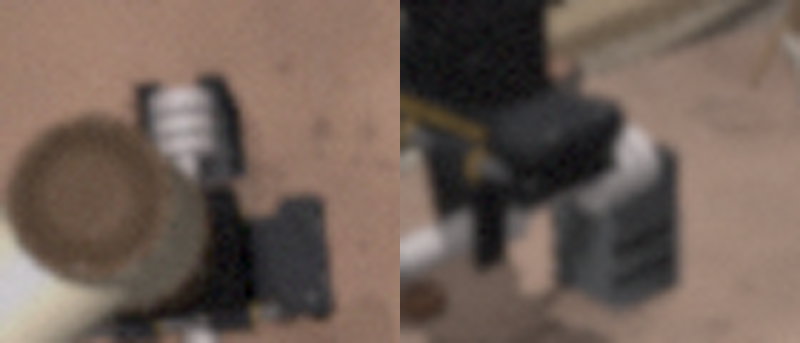

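```bash
python3 -m pendant '[{"delta_rot":[0,0,0],"xyz":[0.0005,0,0.005],"hand":255},{"delta_rot":[0,0,0],"xyz":[0.0005,0,0.01],"hand":255},{"delta_rot":[0,0,0],"xyz":[0.0005,0,0.016],"hand":255},{"delta_rot":[0,0,0],"xyz":[0.0005,0,0.022],"hand":255},{"delta_rot":[0,0,0],"xyz":[0.0005,0,0.026],"hand":255},{"delta_rot":[0,0,0],"xyz":[0.0005,0,0.03],"hand":255},{"delta_rot":[0,0,0],"xyz":[0.0005,0,0.03],"hand":255}]'
python3 -c "
from h import *
heading()"
python3 -m pendant '[{"delta_rot":[0,0,0],"xyz":[0,0,0.005],"hand":255},{"delta_rot":[0,0,0],"xyz":[0,0,0.01],"hand":255},{"delta_rot":[0,0,0],"xyz":[0,0,0.015],"hand":255},{"delta_rot":[0,0,0],"xyz":[0,0,0.02],"hand":255},{"delta_rot":[0,0,0],"xyz":[0,0,0.023],"hand":255},{"delta_rot":[0,0,0],"xyz":[0,0,0.023],"hand":255}]'
python3 -c "
from h import *
heading()"
```

```text
t: 11.1
position: [0.5171, 0.2177, 0.0787]
eef_rot: [0.241, 1.57, 0.378]
wrist_force: [-0.1, -0.9, -4.8]
opening: 0.0207
t 11.1 pos [0.5171 0.2177 0.0787] zhead 7.87 ztilt 0.02 ytilt 0.01 F [-0.1 -0.9 -4.8] T [ 0.05 -0.18  0.03] open 0.0207 q [ 0.69  0.45 -0.35  0.   -0.77 -2.12]
t: 11.7
position: [0.5397, 0.2208, 0.0787]
eef_rot: [0.22, 1.571, 0.358]
wrist_force: [0.2, -0.4, -4.2]
opening: 0.0209
t 11.7 pos [0.5397 0.2208 0.0787] zhead 7.88 ztilt 0.01 ytilt 0.0 F [ 0.2 -0.4 -4.2] T [ 0.02 -0.17  0.01] open 0.0209 q [ 0.67  0.48 -0.3   0.   -0.8  -2.1 ]
```

```bash
python3 -m pendant '[{"delta_rot":[0,0,0],"xyz":[0,0,0.003],"hand":255},{"delta_rot":[0,0,0],"xyz":[0,0,0.006],"hand":255},{"delta_rot":[0,0,0],"xyz":[0,0,0.008],"hand":255},{"delta_rot":[0,0,0],"xyz":[0,0,0.008],"hand":255}]'
python3 -c "
from h import *
heading()"
python3 -m pendant '[{"delta_rot":[0,0,0],"xyz":[0,0,0.001],"hand":255},{"delta_rot":[0,0,0],"xyz":[0,0,0.002],"hand":255},{"delta_rot":[0,0,0],"xyz":[0,0,0.003],"hand":255},{"delta_rot":[0,0,0],"xyz":[0,0,0.003],"hand":255}]'
python3 - <<'E'
from h import *
heading()
p,d=snap('top','t7');q,d=snap('scene','s7'); cv2.imwrite('pics/c9.png',np.hstack([cv2.resize(p[150:210,160:230],(400,343),interpolation=2),cv2.resize(q[130:190,190:260],(400,343),interpolation=2)]))
E
```

```text
t: 12.1
position: [0.5475, 0.2219, 0.0788]
eef_rot: [0.255, 1.571, 0.392]
wrist_force: [-0.9, 0.1, -5.1]
opening: 0.0208
t 12.1 pos [0.5475 0.2219 0.0788] zhead 7.88 ztilt 0.01 ytilt 0.0 F [-0.9  0.1 -5.1] T [ 0.08 -0.16  0.02] open 0.0208 q [ 0.66  0.49 -0.28  0.   -0.81 -2.09]
t: 12.5
position: [0.55, 0.2222, 0.0787]
eef_rot: [-2.684, 1.57, -2.546]
wrist_force: [-0.7, 0.6, -4.5]
opening: 0.0206
t 12.5 pos [0.55   0.2222 0.0787] zhead 7.89 ztilt -0.03 ytilt -0.01 F [-0.7  0.6 -4.5] T [ 0.06  0.1  -0.04] open 0.0206 q [ 0.66  0.49 -0.27 -0.   -0.81 -2.09]
```

View pics/c9.png

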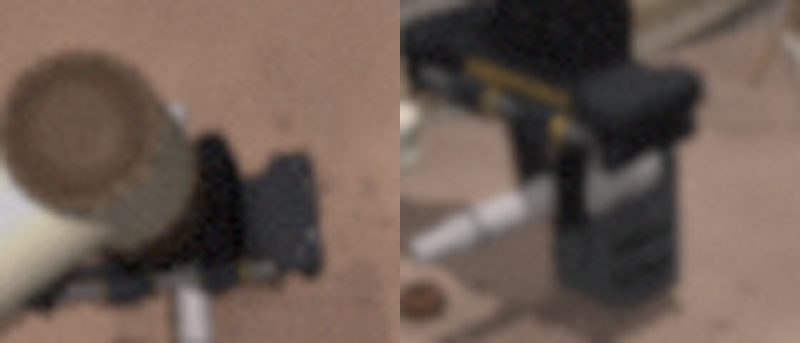

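```bash
python3 -m pendant '[{"delta_rot":[0,0,0],"xyz":[0,0,0.001],"hand":255},{"delta_rot":[0,0,0],"xyz":[0,0,0.002],"hand":255},{"delta_rot":[0,0,0],"xyz":[0,0,0.002],"hand":255}]'
python3 -c "
from h import *
heading()"
python3 -m pendant '[{"delta_rot":[0,0,0],"xyz":[0,0,0.0005],"hand":255},{"delta_rot":[0,0,0],"xyz":[0,0,0.0015],"hand":255},{"delta_rot":[0,0,0],"xyz":[0,0,0.0015],"hand":255}]'
python3 -c "
from h import *
heading()"
```

```text
t: 12.9
position: [0.5519, 0.2224, 0.0787]
eef_rot: [-2.844, 1.57, -2.706]
wrist_force: [-1.1, 0.1, -3.7]
opening: 0.0205
t 12.9 pos [0.5519 0.2224 0.0787] zhead 7.88 ztilt -0.04 ytilt -0.01 F [-1.1  0.1 -3.7] T [-0.03  0.29  0.05] open 0.0205 q [ 0.65  0.49 -0.27 -0.   -0.81 -2.09]
t: 13.2
position: [0.5537, 0.2227, 0.0787]
eef_rot: [-2.096, 1.571, -1.958]
wrist_force: [-1.7, 0.4, -4.2]
opening: 0.0208
t 13.2 pos [0.5537 0.2227 0.0787] zhead 7.89 ztilt -0.01 ytilt -0.01 F [-1.7  0.4 -4.2] T [-0.01  0.31 -0.04] open 0.0208 q [ 0.65  0.49 -0.26  0.   -0.81 -2.09]
```

```bash
python3 -m pendant '[{"delta_rot":[0,0,0],"xyz":[0,0,0.001],"hand":255},{"delta_rot":[0,0,0],"xyz":[0,0,0.0015],"hand":255},{"delta_rot":[0,0,0],"xyz":[0,0,0.0015],"hand":255}]'
python3 -c "
from h import *
heading()"
```

```text
t: 13.5
position: [0.5546, 0.2228, 0.0786]
eef_rot: [-2.853, 1.57, -2.716]
wrist_force: [-4.4, -0.2, -2.7]
opening: 0.0206
t 13.5 pos [0.5546 0.2228 0.0786] zhead 7.88 ztilt -0.07 ytilt -0.02 F [-4.4 -0.2 -2.7] T [ 0.1   1.   -0.04] open 0.0206 q [ 0.65  0.5  -0.26 -0.   -0.82 -2.09]
```

```bash
python3 -m pendant '[{"delta_rot":[0,0,0],"xyz":[0,0,-0.001],"hand":255},{"delta_rot":[0,0,0],"xyz":[-0.002,0,-0.001],"hand":255},{"delta_rot":[0,-1,0],"xyz":[-0.004,0,-0.001],"hand":255},{"delta_rot":[0,-3,0],"xyz":[-0.007,0,-0.001],"hand":255},{"delta_rot":[0,-5,0],"xyz":[-0.011,0,-0.001],"hand":255},{"delta_rot":[0,-6,0],"xyz":[-0.016,0,-0.001],"hand":255},{"delta_rot":[0,-6,0],"xyz":[-0.022,0,-0.001],"hand":255},{"delta_rot":[0,-6,0],"xyz":[-0.028,0,-0.001],"hand":255},{"delta_rot":[0,-6,0],"xyz":[-0.032,0,-0.001],"hand":255},{"delta_rot":[0,-6,0],"xyz":[-0.032,0,-0.001],"hand":255}]'
python3 - <<'E'
from h import *
heading()
p,d=snap('top','t8');q,d=snap('scene','s8'); cv2.imwrite('pics/c10.png',np.hstack([cv2.resize(p[150:210,160:230],(400,343),interpolation=2),cv2.resize(q[110:190,190:270],(400,400),interpolation=2)[:343]]))
E
```

```text
t: 14.5
position: [0.5549, 0.2233, 0.1118]
eef_rot: [0.011, 1.464, 0.148]
wrist_force: [-0.6, 0.2, -8.0]
opening: 0.0207
t 14.5 pos [0.5549 0.2233 0.1118] zhead 7.88 ztilt 6.11 ytilt 0.07 F [-0.6  0.2 -8. ] T [ 0.05  0.32 -0.05] open 0.0207 q [ 0.68  0.42 -0.33  0.08 -0.73 -2.17]
```

View pics/c10.png

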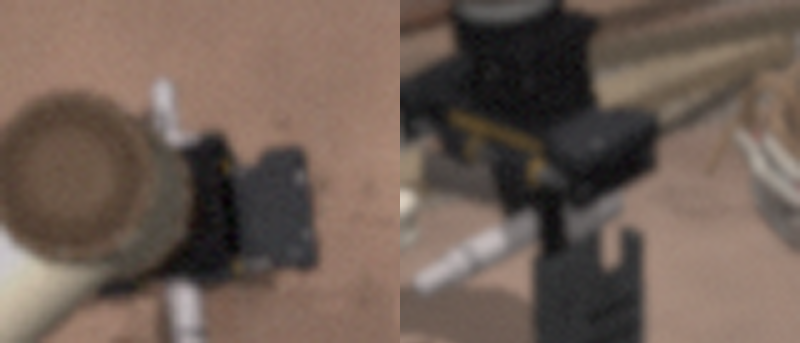

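```bash
python3 - <<'E'
from h import *
plan([0.555,0.223,0.20],7.9,6)
plan([0.70,-0.2,0.22],7.9,6)
E
python3 -m pendant '[{"delta_rot":[0,0,0],"xyz":[-0.01,0,0],"hand":255},{"delta_rot":[0,0,0],"xyz":[-0.025,0,0],"hand":255},{"delta_rot":[0,0,0],"xyz":[-0.045,0,0],"hand":255},{"delta_rot":[0,0,0],"xyz":[-0.065,0,0],"hand":255},{"delta_rot":[0,0,0],"xyz":[-0.08,0,0],"hand":255},{"delta_rot":[0,0,0],"xyz":[-0.088,0,0],"hand":255}]'
```

```text
delta_rot [-0.03 -0.   -0.01] xyz [-0.0887  0.0001  0.0101] rows>= 0.0 1.8
delta_rot [-0.03 -0.   -0.01] xyz [-0.0997 -0.4388  0.0975] rows>= 0.0 9.2
t: 15.2
position: [0.5454, 0.2219, 0.2004]
eef_rot: [0.013, 1.463, 0.151]
wrist_force: [0.1, 0.2, -7.0]
opening: 0.0209
```

```bash
python3 -m pendant '[{"delta_rot":[0,0,0],"xyz":[0,-0.01,0.002],"hand":255},{"delta_rot":[0,0,0],"xyz":[0,-0.03,0.006],"hand":255},{"delta_rot":[0,0,0],"xyz":[0,-0.065,0.013],"hand":255},{"delta_rot":[0,0,0],"xyz":[-0.002,-0.11,0.022],"hand":255},{"delta_rot":[0,0,0],"xyz":[-0.004,-0.155,0.031],"hand":255},{"delta_rot":[0,0,0],"xyz":[-0.006,-0.2,0.04],"hand":255},{"delta_rot":[0,0,0],"xyz":[-0.008,-0.245,0.05],"hand":255},{"delta_rot":[0,0,0],"xyz":[-0.01,-0.29,0.06],"hand":255},{"delta_rot":[0,0,0],"xyz":[-0.01,-0.335,0.07],"hand":255},{"delta_rot":[0,0,0],"xyz":[-0.01,-0.375,0.08],"hand":255}]'
python3 -m pendant '[{"delta_rot":[0,0,0],"xyz":[0,-0.03,0.008],"hand":255},{"delta_rot":[0,0,0],"xyz":[0,-0.05,0.012],"hand":255},{"delta_rot":[0,0,0],"xyz":[0,-0.062,0.015],"hand":255},{"delta_rot":[0,0,0],"xyz":[0,-0.065,0.017],"hand":255},{"delta_rot":[0,0,0],"xyz":[0,-0.065,0.017],"hand":255}]'
python3 - <<'E'
from h import *
heading();st=read_state();p,d=snap('wrist','w9');np.save('pics/w9_st.npy',st,allow_pickle=True)
snap('scene','s9');snap('top','t9')
E
```

```text
t: 16.2
position: [0.6737, -0.1421, 0.2148]
eef_rot: [0.005, 1.469, 0.141]
wrist_force: [0.5, 0.6, -6.3]
opening: 0.0206
t: 16.7
position: [0.6996, -0.201, 0.2173]
eef_rot: [0.008, 1.468, 0.145]
wrist_force: [-0.1, 0.5, -6.9]
opening: 0.0208
t 16.7 pos [ 0.6996 -0.201   0.2173] zhead 7.88 ztilt 5.9 ytilt 0.05 F [-0.1  0.5 -6.9] T [0.04 0.4  0.04] open 0.0208 q [-0.07  0.53  0.19 -0.02 -1.13 -1.36]
```

View pics/w9.png

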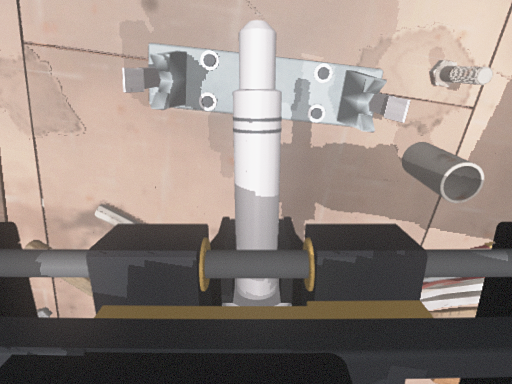

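View pics/s9.png

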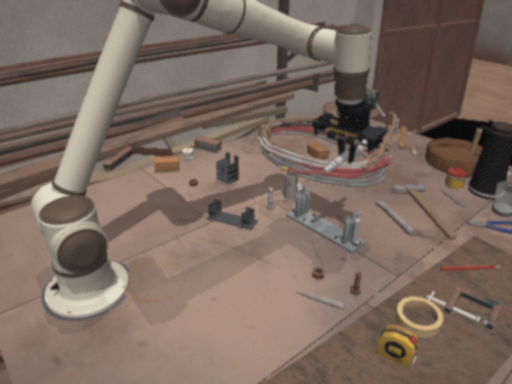

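Run:
```python
from h import *
st=np.load('pics/w9_st.npy',allow_pickle=True).item()
d=np.load('pics/w9_d.npy')
ts=trace('rack','wrist');m=ts[0]['region'];print(ts[0]['score'],m.sum())
for q in tip_of('rack','wrist')[:2]: print('rack',q['score'],atz('wrist',q['at'],0,st))
for q in tip_of('rack_seat','wrist')[:2]: print('seat',q['score'],atz('wrist',q['at'],.08,st))
for n in ['clip_head']:
  for q in tip_of(n,'wrist')[:3]: print(n,q['score'],q['at'],atz('wrist',q['at'],.01,st))
A=np.zeros(d.shape+(3,));idx=d>0;o,dd=ray('wrist',np.argwhere(idx),st);A[idx]=o+dd*d[idx][:,None]
A=A[:225].reshape(-1,3)
A=A[(abs(A[:,0]-.63)<.08)&(abs(A[:,1]+.2)<.16)&(A[:,2]<.125)]
# normals not needed; base plate
B=cloud('wrist',m,d,st);B=B[(B[:,2]<.016)&(B[:,2]>.004)]
r=cv2.minAreaRect((B[:,:2]*1000).astype(np.float32));print('base',r,len(B),np.median(B[:,2]))
U=A[(A[:,2]>.045)]
print(len(U),U.min(0),U.max(0))
from collections import Counter
a=np.radians(83.);
for lab,sel in (('L',U[:,1]>-.2),('R',U[:,1]<-.2)):
    Q=U[sel]
    for lo,hi in ((.045,.06),(.06,.08),(.08,.092),(.092,.1),(.1,.106),(.106,.12)):
        K=Q[(Q[:,2]>lo)&(Q[:,2]<hi)]
        if len(K)>5: print(lab,lo,hi,len(K),K.mean(0).round(4),cv2.minAreaRect((K[:,:2]*1000).astype(np.float32)))
q=cv2.imread('pics/s9.png')[70:200,290:400];cv2.imwrite('pics/c11.png',cv2.resize(q,None,fx=4.5,fy=4.5,interpolation=2))
```

```text
0.8 13251
rack 0.66 [[ 0.63063529 -0.20583624  0.        ]]
seat 0.65 [[ 0.62939228 -0.20305833  0.08      ]]Traceback (most recent call last):
  File "<stdin>", line 8, in <module>
ValueError: it knows: arbor, arbor_mid, block_small, bolt, centre_punch, collar_a_mid, collar_b_mid, collar_c_mid, nut, pipe_off, rack, rack_seat, rest, vblock_axis
```

Run:
```python
from h import *
st=np.load('pics/w9_st.npy',allow_pickle=True).item()
d=np.load('pics/w9_d.npy')
ts=trace('rack','wrist');m=ts[0]['region'];np.save('pics/rackm.npy',m)
A=np.zeros(d.shape+(3,));idx=d>0;o,dd=ray('wrist',np.argwhere(idx),st);A[idx]=o+dd*d[idx][:,None]
A=A[:225].reshape(-1,3)
A=A[(abs(A[:,0]-.63)<.08)&(abs(A[:,1]+.2)<.16)&(A[:,2]<.125)]
B=cloud('wrist',m,d,st);B=B[(B[:,2]<.016)&(B[:,2]>.004)]
r=cv2.minAreaRect((B[:,:2]*1000).astype(np.float32));print('base',r,len(B),np.median(B[:,2]))
U=A[(A[:,2]>.045)]
print(len(U),U.min(0),U.max(0))
for lab,sel in (('L',U[:,1]>-.2),('R',U[:,1]<-.2)):
    Q=U[sel]
    for lo,hi in ((.045,.06),(.06,.08),(.08,.092),(.092,.1),(.1,.106),(.106,.12)):
        K=Q[(Q[:,2]>lo)&(Q[:,2]<hi)]
        if len(K)>5: print(lab,lo,hi,len(K),K.mean(0).round(4),[tuple(np.round(x,1)) if np.ndim(x) else round(x,1) for x in cv2.minAreaRect((K[:,:2]*1000).astype(np.float32))])
q=cv2.imread('pics/s9.png')[70:200,290:400];cv2.imwrite('pics/c11.png',cv2.resize(q,None,fx=4.5,fy=4.5,interpolation=2))
np.save('pics/A.npy',A)
import matplotlib
```

```text
base ((629.9765625, -201.782470703125), (64.74760437011719, 248.8717803955078), 1.8911195993423462) 7754 0.01075036143184474
4205 [ 0.60261808 -0.31322379  0.04503742] [ 0.65689425 -0.09036035  0.11286388]
L 0.045 0.06 380 [ 0.6251 -0.1105  0.0527] [(np.float64(626.7), np.float64(-106.0)), (np.float64(48.7), np.float64(25.4)), 1.6]
L 0.06 0.08 732 [ 0.6263 -0.1115  0.0708] [(np.float64(626.8), np.float64(-105.8)), (np.float64(46.6), np.float64(25.8)), 1.3]
L 0.08 0.092 299 [ 0.627  -0.115   0.0869] [(np.float64(626.7), np.float64(-106.1)), (np.float64(44.0), np.float64(24.9)), 1.6]
L 0.092 0.1 426 [ 0.6265 -0.1075  0.096 ] [(np.float64(626.9), np.float64(-107.5)), (np.float64(43.6), np.float64(21.9)), 1.5]
L 0.1 0.106 152 [ 0.6259 -0.0965  0.103 ] [(np.float64(619.0), np.float64(-100.4)), (np.float64(33.2), np.float64(10.9)), 30.0]
L 0.106 0.12 190 [ 0.6262 -0.0932  0.1092] [(np.float64(626.2), np.float64(-93.2)), (np.float64(18.0), np.float64(5.7)), 0.0]
R 0.045 0.06 312 [ 0.6316 -0.2938  0.0527] [(np.float64(633.0), np.float64(-298.2)), (np.float64(48.9), np.float64(25.5)), 2.3]
R 0.06 0.08 645 [ 0.6318 -0.2914  0.0707] [(np.float64(632.8), np.float64(-297.9)), (np.float64(46.6), np.float64(25.1)), 2.1]
R 0.08 0.092 300 [ 0.6325 -0.2892  0.087 ] [(np.float64(632.9), np.float64(-297.8)), (np.float64(44.0), np.float64(24.6)), 2.0]
R 0.092 0.1 422 [ 0.6327 -0.296   0.0961] [(np.float64(633.0), np.float64(-296.0)), (np.float64(43.8), np.float64(20.9)), 1.9]
R 0.1 0.106 146 [ 0.6328 -0.3068  0.1031] [(np.float64(639.3), np.float64(-303.8)), (np.float64(33.3), np.float64(8.5)), 24.4]
R 0.106 0.12 201 [ 0.6331 -0.3099  0.1094] [(np.float64(633.3), np.float64(-310.0)), (np.float64(18.5), np.float64(6.0)), 1.9]Traceback (most recent call last):
  File "<stdin>", line 19, in <module>
ModuleNotFoundError: No module named 'matplotlib'
```

View pics/c11.png

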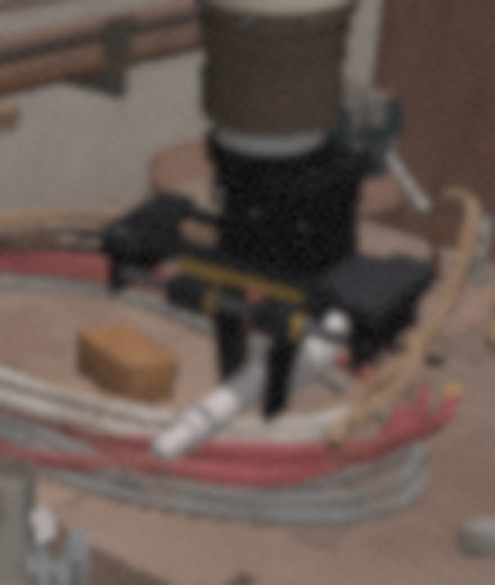

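Run:
```python
from h import *
st=np.load('pics/w9_st.npy',allow_pickle=True).item();d=np.load('pics/w9_d.npy')
ts=trace('arbor','wrist');P=cloud('wrist',ts[0]['region'],d,st)
M=R.from_euler('xyz',st['eef_rot']);q=M.inv().apply(P-st['position'])
q=q[(abs(q[:,0])<.03)]
for a in np.arange(-.12,.0,.012):
    k=(q[:,2]>a)&(q[:,2]<a+.012)
    if k.sum()>3: print(round(a+.006,3),k.sum(),np.round([np.percentile(q[k,1],3)*1e3,np.percentile(q[k,1],97)*1e3,np.percentile(q[k,0],2)*1e3],1))
plan([0.63,-0.2027,0.20],91.8,6)
plan([0.665,-0.2027,0.20],50,6)
```

```text
-0.102 893 [ -6.4   7.4 -12.3]
-0.09 1131 [ -6.6   8.  -12.3]
-0.078 1250 [ -8.8  10.  -14.9]
-0.066 1369 [ -9.5  10.5 -15. ]
-0.054 1242 [ -9.4  10.7 -14.6]
-0.042 1135 [ -9.   10.4 -14.4]
-0.03 1040 [ -9.3  10.1 -14.2]
-0.018 998 [ -9.5  10.  -14.1]
-0.006 453 [ -9.3  10.2 -13.8]
delta_rot [-8.34e+01  2.00e-02  8.78e+00] xyz [ 0.0113  0.0074 -0.0711] rows>= 9.8 1.4
delta_rot [-4.183e+01  2.000e-02  4.400e+00] xyz [ 0.015   0.0026 -0.0366] rows>= 4.9 0.8
```

```bash
python3 -m pendant '[{"delta_rot":[-3,0,0.3],"xyz":[0,0,-0.003],"hand":255},{"delta_rot":[-9,0,0.95],"xyz":[0,0,-0.009],"hand":255},{"delta_rot":[-17,0,1.8],"xyz":[0,0,-0.015],"hand":255},{"delta_rot":[-25,0,2.63],"xyz":[0.001,0.001,-0.022],"hand":255},{"delta_rot":[-33,0,3.47],"xyz":[0.002,0.002,-0.029],"hand":255},{"delta_rot":[-41,0,4.32],"xyz":[0.004,0.003,-0.036],"hand":255},{"delta_rot":[-49,0,5.16],"xyz":[0.006,0.004,-0.043],"hand":255},{"delta_rot":[-57,0,6],"xyz":[0.008,0.005,-0.05],"hand":255},{"delta_rot":[-65,0,6.84],"xyz":[0.01,0.006,-0.057],"hand":255},{"delta_rot":[-72,0,7.58],"xyz":[0.011,0.007,-0.064],"hand":255}]' 60
python3 -c "
from h import *
heading()
plan([0.63,-0.2024,0.20],91.8,6)"
```

```text
t: 18.1
position: [0.6372, -0.2028, 0.201]
eef_rot: [-0.013, 1.466, 1.394]
wrist_force: [0.4, 0.2, -8.0]
opening: 0.0205
t 18.1 pos [ 0.6372 -0.2028  0.201 ] zhead 80.62 ztilt 5.99 ytilt -0.08 F [ 0.4  0.2 -8. ] T [-0.41  0.04  0.02] open 0.0205 q [-0.11  0.49  0.12 -0.11 -1.2  -0.01]
delta_rot [-11.12  -0.02   1.25] xyz [ 0.0009  0.0071 -0.0008] rows>= 1.3 0.1
```

```bash
python3 -m pendant '[{"delta_rot":[-5,0,0.55],"xyz":[0,0.003,0],"hand":255},{"delta_rot":[-9,0,1],"xyz":[0,0.006,-0.001],"hand":255},{"delta_rot":[-11.1,0,1.17],"xyz":[0,0.007,-0.001],"hand":255},{"delta_rot":[-11.1,0,1.17],"xyz":[0,0.007,-0.001],"hand":255}]'
python3 - <<'E'
from h import *
heading();plan([0.63,-0.2024,0.15],91.8,1.2)
st=read_state();p,d=snap('wrist','w10')
ts=trace('arbor','wrist');P=cloud('wrist',ts[0]['region'],d,st)
M=R.from_euler('xyz',st['eef_rot']);q=M.inv().apply(P-st['position'])
q=q[(abs(q[:,0])<.03)]
for a in np.arange(-.12,.0,.012):
    k=(q[:,2]>a)&(q[:,2]<a+.012)
    if k.sum()>3: print(round(a+.006,3),k.sum(),np.round([np.percentile(q[k,1],3)*1e3,np.percentile(q[k,1],97)*1e3,np.percentile(q[k,0],2)*1e3],1))
q,d=snap('scene','s10');cv2.imwrite('pics/c12.png',cv2.resize(q[100:250,270:390],(640,800),interpolation=2)[:600])
E
```

```text
t: 18.5
position: [0.6304, -0.2026, 0.2012]
eef_rot: [-0.016, 1.467, 1.581]
wrist_force: [0.6, -0.3, -7.7]
opening: 0.0207
t 18.5 pos [ 0.6304 -0.2026  0.2012] zhead 91.48 ztilt 5.97 ytilt -0.09 F [ 0.6 -0.3 -7.7] T [-0.47 -0.05  0.02] open 0.0207 q [-0.11  0.49  0.12 -0.11 -1.21  0.18]
delta_rot [-0.32  4.77  0.12] xyz [ 0.051   0.0005 -0.0051] rows>= 0.6 1.0
-0.102 784 [ -5.6   8.6 -12.1]
-0.09 1128 [ -5.8   8.8 -12.1]
-0.078 1259 [ -8.   11.  -14.8]
-0.066 1335 [ -8.6  11.2 -14.8]
-0.054 1251 [ -8.5  11.1 -14.5]
-0.042 1176 [ -8.7  11.3 -14.1]
-0.03 1087 [ -8.4  11.4 -14.2]
-0.018 1023 [ -8.7  11.3 -13.9]
-0.006 565 [ -8.4  11.4 -13.8]
```

View pics/c12.png

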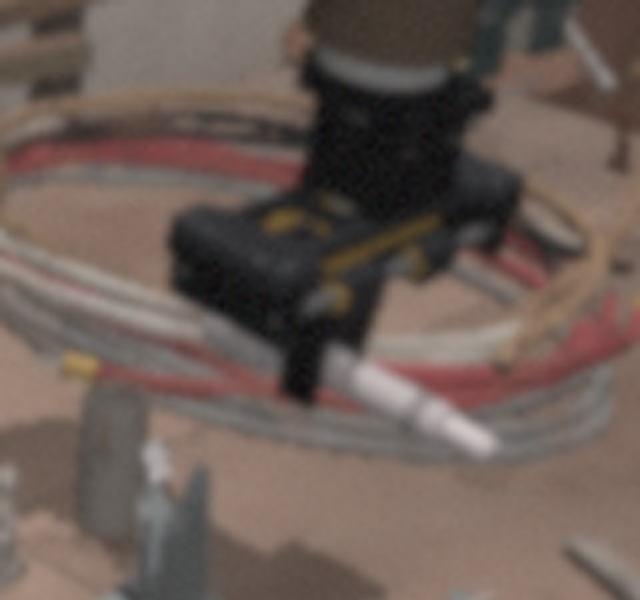

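View pics/w10.png

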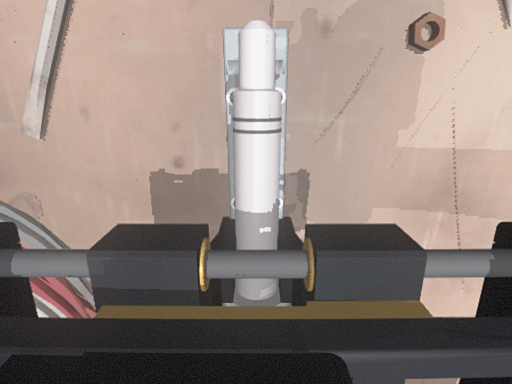

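```bash
python3 -m pendant '[{"delta_rot":[-0.1,1,0.03],"xyz":[0.008,0,-0.001],"hand":255},{"delta_rot":[-0.2,2,0.06],"xyz":[0.02,0.0003,-0.002],"hand":255},{"delta_rot":[-0.2,3,0.08],"xyz":[0.033,0.0003,-0.003],"hand":255},{"delta_rot":[-0.3,4,0.1],"xyz":[0.044,0.0003,-0.005],"hand":255},{"delta_rot":[-0.3,5,0.12],"xyz":[0.05,0.0003,-0.005],"hand":255},{"delta_rot":[-0.3,5,0.12],"xyz":[0.051,0.0003,-0.005],"hand":255}]'
python3 - <<'E'
from h import *
heading();plan([0.63,-0.2024,0.12],91.8,1.0)
p,d=snap('top','t11');q,d=snap('scene','s11');cv2.imwrite('pics/c13.png',np.hstack([cv2.resize(p[140:220,250:350],(400,320),interpolation=2),cv2.resize(q[150:250,270:370],(400,400),interpolation=2)[:320]]))
st=read_state();p,d=snap('wrist','w11')
ts=trace('arbor','wrist');P=cloud('wrist',ts[0]['region'],d,st)
P=P[(P[:,2]>.13)&(P[:,2]<.2)]
for a in np.arange(-.315,-.2,.012):
    k=(P[:,1]>a)&(P[:,1]<a+.012)
    if k.sum()>3: print(round(a+.006,3),k.sum(),np.round([np.percentile(P[k,0],3)*1e3,np.percentile(P[k,0],97)*1e3,np.percentile(P[k,2],98)*1e3],1))
E
```

```text
t: 19.25
position: [0.6289, -0.2015, 0.1479]
eef_rot: [0.265, 1.553, 1.867]
wrist_force: [-1.3, 0.6, -7.0]
opening: 0.0205
t 19.25 pos [ 0.6289 -0.2015  0.1479] zhead 91.79 ztilt 1.01 ytilt 0.27 F [-1.3  0.6 -7. ] T [-0.03  0.04  0.02] open 0.0205 q [-0.07  0.52 -0.   -0.02 -1.05  0.11]
delta_rot [-0.01  0.01 -0.27] xyz [ 0.0279 -0.0012 -0.0015] rows>= 0.0 0.6
-0.309 317 [624.9 638.2 159.7]
-0.297 1157 [623.9 638.6 160.1]
-0.285 1125 [623.3 638.8 162.1]
-0.273 1410 [620.6 640.7 163.1]
-0.261 1296 [620.3 640.2 163. ]
-0.249 1201 [620.  639.9 163. ]
-0.237 1123 [619.5 639.8 163. ]
-0.225 1039 [619.3 639.2 163. ]
-0.213 954 [618.9 639.4 163. ]
-0.201 25 [619.3 639.  159.3]
```

View pics/c13.png

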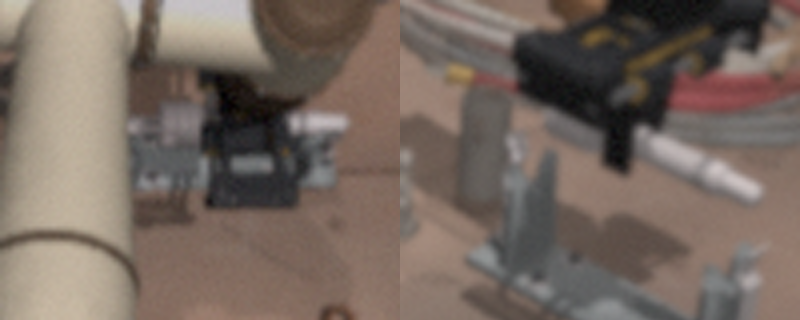

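View pics/w11.png

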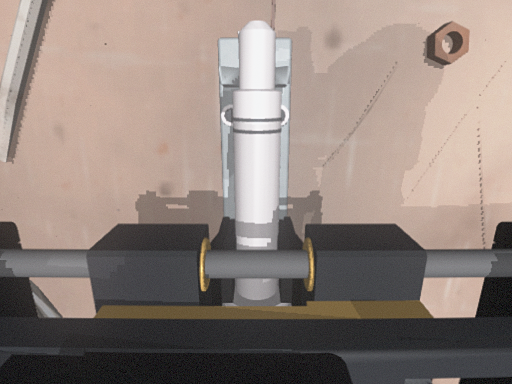

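```bash
python3 -m pendant '[{"delta_rot":[0,0,0],"xyz":[0.006,0,-0.0005],"hand":255},{"delta_rot":[0,0,0],"xyz":[0.014,0,-0.001],"hand":255},{"delta_rot":[0,0,0],"xyz":[0.022,0,-0.001],"hand":255},{"delta_rot":[0,0,0],"xyz":[0.027,0,-0.001],"hand":255},{"delta_rot":[0,0,0],"xyz":[0.028,0,-0.001],"hand":255},{"delta_rot":[0,0,0],"xyz":[0.028,0,-0.001],"hand":255}]'
python3 - <<'E'
from h import *
heading()
q,d=snap('scene','s12');cv2.imwrite('pics/c14.png',cv2.resize(q[150:260,270:390],(800,733),interpolation=2)[:600])
p,d=snap('top','t12');cv2.imwrite('pics/c15.png',cv2.resize(p[150:210,260:340],(800,600),interpolation=2))
E
```

```text
t: 20.05
position: [0.6296, -0.2028, 0.121]
eef_rot: [0.147, 1.553, 1.749]
wrist_force: [-0.1, 0.6, -6.6]
opening: 0.0205
t 20.05 pos [ 0.6296 -0.2028  0.121 ] zhead 91.76 ztilt 1.01 ytilt 0.15 F [-0.1  0.6 -6.6] T [-0.06 -0.05  0.  ] open 0.0205 q [-0.08  0.55 -0.03 -0.02 -1.    0.12]
```

View pics/c14.png

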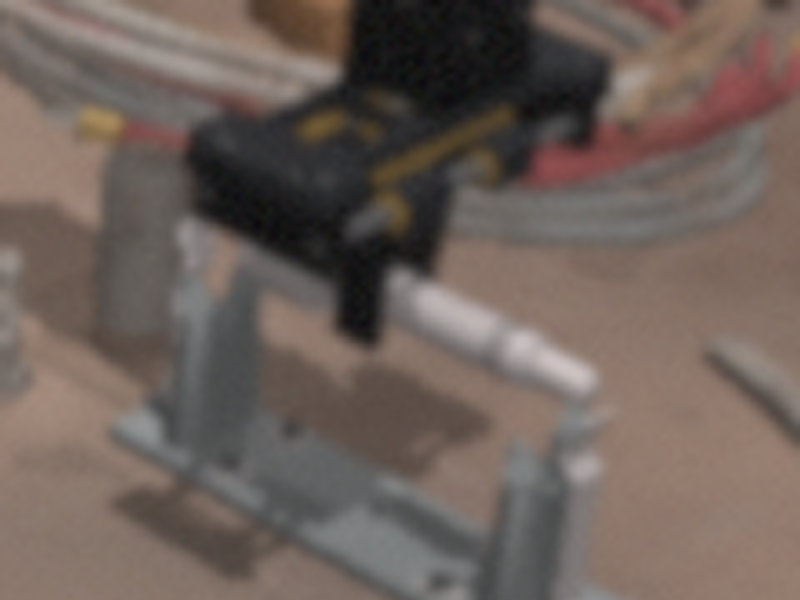

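View pics/c15.png

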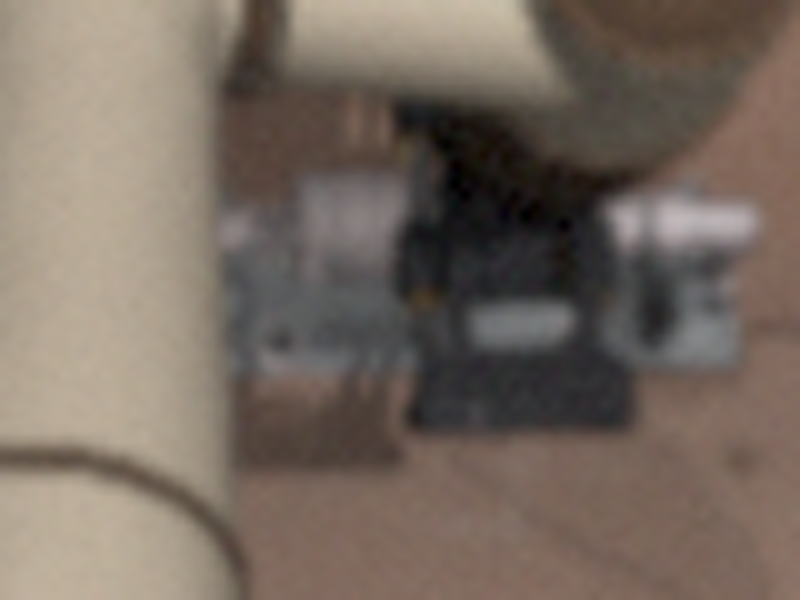

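```bash
python3 -m pendant '[{"delta_rot":[0,0,0],"xyz":[0.002,0,0],"hand":255},{"delta_rot":[0,0,0],"xyz":[0.005,0,0],"hand":255},{"delta_rot":[0,0,0],"xyz":[0.008,0,0],"hand":255},{"delta_rot":[0,0,0],"xyz":[0.011,0,0],"hand":255},{"delta_rot":[0,0,0],"xyz":[0.014,0,0],"hand":255},{"delta_rot":[0,0,0],"xyz":[0.017,0,0],"hand":255},{"delta_rot":[0,0,0],"xyz":[0.019,0,0],"hand":255},{"delta_rot":[0,0,0],"xyz":[0.02,0,0],"hand":255}]'
python3 -c "
from h import *
heading()"
```

```text
t: 20.95
position: [0.63, -0.2024, 0.1021]
eef_rot: [0.058, 1.554, 1.66]
wrist_force: [-1.3, 1.8, -2.0]
opening: 0.0207
t 20.95 pos [ 0.63   -0.2024  0.1021] zhead 91.79 ztilt 0.98 ytilt 0.06 F [-1.3  1.8 -2. ] T [ 0.11  0.22 -0.01] open 0.0207 q [-0.07  0.56 -0.05 -0.02 -0.96  0.12]
```

```bash
python3 -m pendant '[{"delta_rot":[0,0,0],"xyz":[0.001,0,0],"hand":255},{"delta_rot":[0,0,0],"xyz":[0.003,0,0],"hand":255},{"delta_rot":[0,0,0],"xyz":[0.005,0,0],"hand":255},{"delta_rot":[0,0,0],"xyz":[0.006,0,0],"hand":255},{"delta_rot":[0,0,0],"xyz":[0.006,0,0],"hand":255}]'
python3 -c "
from h import *
heading()"
```

```text
t: 21.45
position: [0.6311, -0.2029, 0.0981]
eef_rot: [-0.156, 1.555, 1.447]
wrist_force: [-1.4, 1.9, 6.8]
opening: 0.0205
t 21.45 pos [ 0.6311 -0.2029  0.0981] zhead 91.82 ztilt 0.9 ytilt -0.14 F [-1.4  1.9  6.8] T [ 0.15  0.38 -0.01] open 0.0205 q [-0.07  0.57 -0.06 -0.02 -0.95  0.12]
```

```bash
python3 -m pendant '[{"delta_rot":[0,0,0],"xyz":[0.001,0,0],"hand":255},{"delta_rot":[0,0,0],"xyz":[0.0025,0,0],"hand":255},{"delta_rot":[0,0,0],"xyz":[0.004,0,0],"hand":255},{"delta_rot":[0,0,0],"xyz":[0.005,0,0],"hand":255},{"delta_rot":[0,0,0],"xyz":[0.005,0,0],"hand":255}]'
python3 -c "
from h import *
heading()"
```

```text
t: 21.95
position: [0.6302, -0.2013, 0.0894]
eef_rot: [0.039, 1.552, 1.641]
wrist_force: [2.6, 3.8, -2.2]
opening: 0.0204
t 21.95 pos [ 0.6302 -0.2013  0.0894] zhead 91.77 ztilt 1.07 ytilt 0.04 F [ 2.6  3.8 -2.2] T [ 0.85 -0.82  0.01] open 0.0204 q [-0.07  0.58 -0.06 -0.02 -0.93  0.12]
```

```bash
python3 -m pendant '[{"delta_rot":[0,0,0],"xyz":[0.001,-0.0003,0.0003],"hand":255},{"delta_rot":[0,0,0],"xyz":[0.0025,-0.0005,0.0005],"hand":255},{"delta_rot":[0,0,0],"xyz":[0.004,-0.0005,0.0005],"hand":255},{"delta_rot":[0,0,0],"xyz":[0.005,-0.0005,0.0005],"hand":255},{"delta_rot":[0,0,0],"xyz":[0.005,-0.0005,0.0005],"hand":255}]'
python3 - <<'E'
from h import *
heading()
q,d=snap('scene','s14');cv2.imwrite('pics/c16.png',cv2.resize(q[160:260,280:380],(600,600),interpolation=2))
E
```

```text
t: 22.45
position: [0.631, -0.2014, 0.0874]
eef_rot: [-0.044, 1.554, 1.558]
wrist_force: [-0.1, 6.0, 8.0]
opening: 0.0205
t 22.45 pos [ 0.631  -0.2014  0.0874] zhead 91.79 ztilt 0.98 ytilt -0.04 F [-0.1  6.   8. ] T [ 1.31 -0.09 -0.03] open 0.0205 q [-0.07  0.58 -0.07 -0.02 -0.93  0.12]
```

View pics/c16.png

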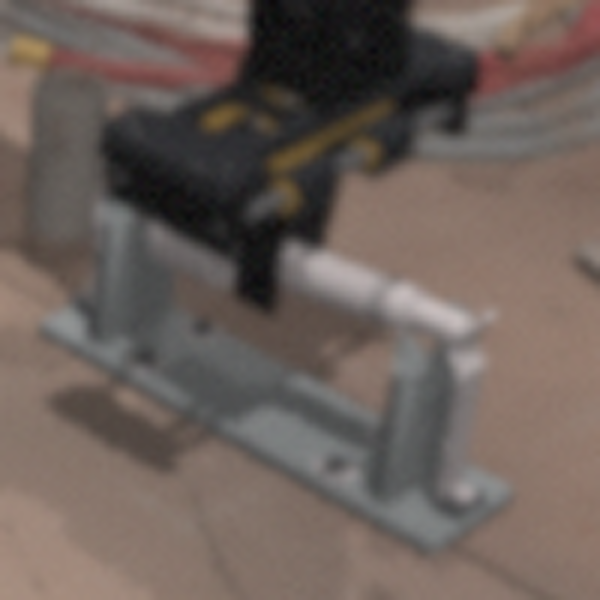

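```bash
python3 -m pendant '[{"delta_rot":[0,0,0],"xyz":[0.001,0,0],"hand":255},{"delta_rot":[0,0,0],"xyz":[0.002,0,0],"hand":255},{"delta_rot":[0,0,0],"xyz":[0.003,0,0],"hand":255},{"delta_rot":[0,0,0],"xyz":[0.003,0,0],"hand":255}]'
python3 -c "
from h import *
heading()"
```

```text
t: 22.9
position: [0.6313, -0.2015, 0.0864]
eef_rot: [-0.116, 1.554, 1.487]
wrist_force: [-2.3, 7.2, 14.5]
opening: 0.0207
t 22.9 pos [ 0.6313 -0.2015  0.0864] zhead 91.85 ztilt 0.93 ytilt -0.11 F [-2.3  7.2 14.5] T [1.78 0.6  0.05] open 0.0207 q [-0.07  0.58 -0.07 -0.02 -0.92  0.12]
```

```bash
python3 -m pendant '[{"delta_rot":[0,0,0],"xyz":[0,0.0004,0.0007],"hand":255},{"delta_rot":[0,0,0],"xyz":[0,0.0006,0.0015],"hand":255},{"delta_rot":[0,0,0],"xyz":[0.001,0.0006,0.0018],"hand":255},{"delta_rot":[0,0,0],"xyz":[0.001,0.0006,0.0018],"hand":255}]'
python3 -c "
from h import *
heading()"
```

```text
t: 23.3
position: [0.6313, -0.2013, 0.0864]
eef_rot: [-0.258, 1.556, 1.345]
wrist_force: [-2.3, 2.7, 16.1]
opening: 0.0205
t 23.3 pos [ 0.6313 -0.2013  0.0864] zhead 91.85 ztilt 0.8 ytilt -0.21 F [-2.3  2.7 16.1] T [0.55 0.57 0.04] open 0.0205 q [-0.07  0.58 -0.07 -0.02 -0.92  0.11]
```

```bash
python3 -m pendant '[{"delta_rot":[0,0,0],"xyz":[0.001,0.0003,0.0003],"hand":255},{"delta_rot":[0,0,0],"xyz":[0.002,0.0005,0.0005],"hand":255},{"delta_rot":[0,0,0],"xyz":[0.002,0.0005,0.0005],"hand":255}]'
python3 - <<'E'
from h import *
heading()
st=read_state();p,d=snap('wrist','w15')
ts=trace('arbor','wrist');P=cloud('wrist',ts[0]['region'],d,st)
P=P[(P[:,2]>.07)&(P[:,2]<.12)]
for a in np.arange(-.315,-.2,.012):
    k=(P[:,1]>a)&(P[:,1]<a+.012)
    if k.sum()>3: print(round(a+.006,3),k.sum(),np.round([np.percentile(P[k,0],3)*1e3,np.percentile(P[k,0],97)*1e3,np.percentile(P[k,2],98)*1e3],1))
q,d=snap('scene','s15');p2,d=snap('top','t15');cv2.imwrite('pics/c17.png',np.hstack([cv2.resize(q[160:260,280:380],(400,400),interpolation=2),cv2.resize(p2[150:210,270:330],(400,400),interpolation=2)]))
E
```

```text
t: 23.6
position: [0.6314, -0.2013, 0.0859]
eef_rot: [-0.404, 1.557, 1.2]
wrist_force: [-2.7, 2.0, 19.9]
opening: 0.0205
t 23.6 pos [ 0.6314 -0.2013  0.0859] zhead 91.89 ztilt 0.73 ytilt -0.31 F [-2.7  2.  19.9] T [0.34 0.84 0.  ] open 0.0205 q [-0.07  0.58 -0.07 -0.02 -0.91  0.11]
-0.309 231 [627.9 639.1 104.3]
-0.297 1334 [626.2 640.9 105.4]
-0.285 1243 [625.5 640.4 104.6]
-0.273 1546 [622.7 642.6 106.3]
-0.261 1396 [622.2 642.2 105.3]
-0.249 1254 [621.8 641.7 104. ]
-0.237 1142 [621.4 641.1 103. ]
-0.225 1037 [621.  641.1 102. ]
-0.213 918 [620.6 640.  101. ]
-0.201 37 [620.  640.   97.5]
```

View pics/c17.png

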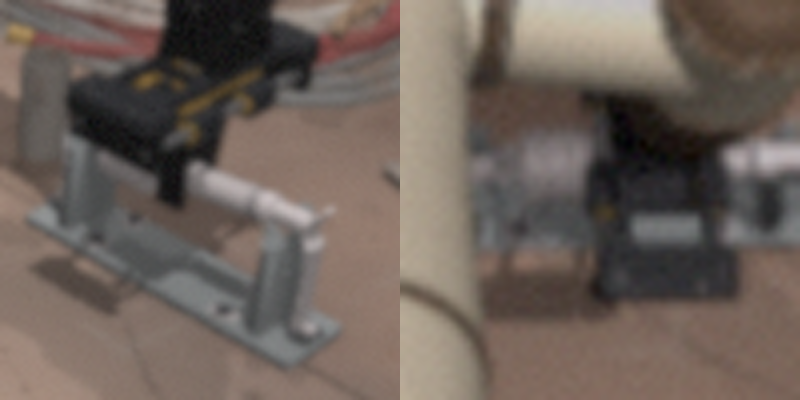

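View pics/w15.png

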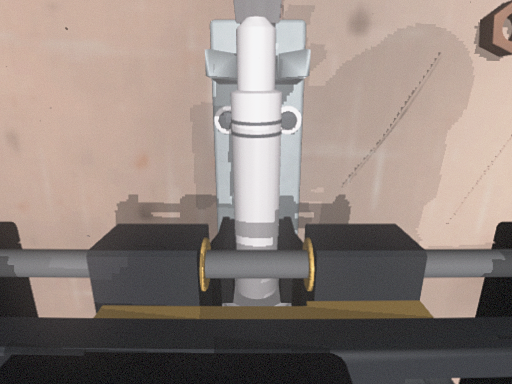

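```bash
python3 -m pendant '[{"delta_rot":[0,-1.5,0],"xyz":[0,0,0],"hand":255},{"delta_rot":[0,-3,0],"xyz":[0,0,0],"hand":255},{"delta_rot":[0,-4.5,0],"xyz":[0.001,0,0],"hand":255},{"delta_rot":[0,-6,0],"xyz":[0.001,0,0],"hand":255},{"delta_rot":[0,-6,0],"xyz":[0.001,0,0],"hand":255}]'
cat >> h.py <<'E'
def slope(tag,zl=.07,zh=.13):
    st=read_state();p,d=snap('wrist',tag)
    ts=trace('arbor','wrist');P=cloud('wrist',ts[0]['region'],d,st)
    P=P[(P[:,2]>zl)&(P[:,2]<zh)]
    for a in np.arange(-.315,-.2,.012):
        k=(P[:,1]>a)&(P[:,1]<a+.012)
        if k.sum()>3: print(round(a+.006,3),k.sum(),np.round([np.percentile(P[k,0],3)*1e3,np.percentile(P[k,0],97)*1e3,np.percentile(P[k,2],95)*1e3],1))
E
python3 - <<'E'
from h import *
heading();slope('w16')
E
```

```text
t: 24.3
position: [0.6301, -0.1999, 0.079]
eef_rot: [-0.013, 1.449, 1.587]
wrist_force: [3.9, 3.0, 2.0]
opening: 0.0205
t 24.3 pos [ 0.6301 -0.1999  0.079 ] zhead 91.68 ztilt 7.0 ytilt -0.09 F [3.9 3.  2. ] T [ 0.69 -1.09 -0.17] open 0.0205 q [-0.12  0.6  -0.   -0.15 -0.99  0.23]
-0.309 6 [625.2 627.8  85.8]
-0.297 1369 [624.5 639.2  90. ]
-0.285 1274 [624.2 638.8  90.1]
-0.273 1610 [621.1 641.1  93.1]
-0.261 1415 [620.8 640.7  92.8]
-0.249 1265 [620.4 640.2  92.8]
-0.237 1147 [620.1 639.8  92.6]
-0.225 1029 [619.7 639.7  92.7]
-0.213 912 [619.3 639.2  92.6]
-0.201 52 [618.7 639.2  90.1]
```

```bash
python3 -m pendant '[{"delta_rot":[0,0,0],"xyz":[0.001,-0.0005,0],"hand":255},{"delta_rot":[0,0,0],"xyz":[0.002,-0.001,0],"hand":255},{"delta_rot":[0,0,0],"xyz":[0.003,-0.001,0],"hand":255},{"delta_rot":[0,0,0],"xyz":[0.003,-0.001,0],"hand":255}]'
python3 - <<'E'
from h import *
heading();slope('w17')
q,d=snap('scene','s17');p2,d=snap('top','t17');cv2.imwrite('pics/c18.png',np.hstack([cv2.resize(q[160:260,280:380],(400,400),interpolation=2),cv2.resize(p2[150:210,270:330],(400,400),interpolation=2)]))
E
```

```text
t: 24.8
position: [0.631, -0.1999, 0.078]
eef_rot: [-0.009, 1.451, 1.594]
wrist_force: [1.3, 0.4, 10.0]
opening: 0.0204
t 24.8 pos [ 0.631  -0.1999  0.078 ] zhead 91.84 ztilt 6.84 ytilt -0.06 F [ 1.3  0.4 10. ] T [ 0.32 -0.42 -0.08] open 0.0204 q [-0.12  0.61 -0.   -0.14 -0.98  0.23]
-0.309 5 [626.8 628.3  85.6]
-0.297 1377 [625.5 640.4  89. ]
-0.285 1273 [625.1 639.9  89. ]
-0.273 1616 [622.1 642.2  91.9]
-0.261 1414 [621.7 641.8  91.8]
-0.249 1267 [621.4 641.3  91.7]
-0.237 1149 [621.  640.8  91.7]
-0.225 1020 [620.5 640.7  91.7]
-0.213 950 [619.7 640.1  91.7]
-0.201 63 [619.2 640.6  89.4]
```

View pics/c18.png

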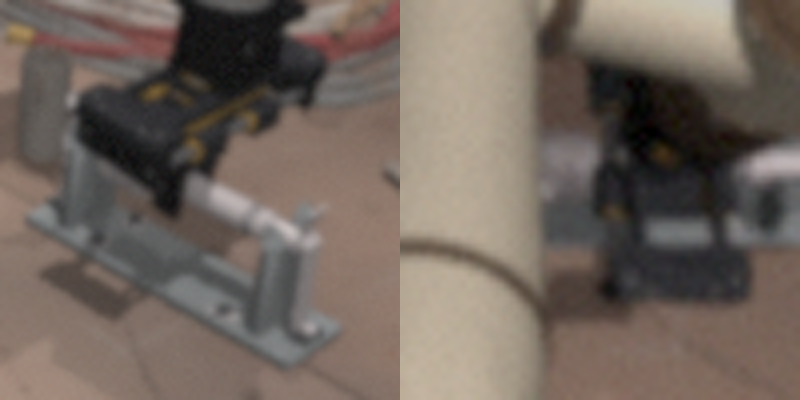

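View pics/w17.png

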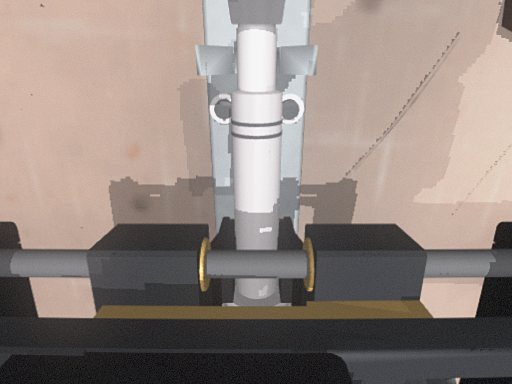

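```bash
python3 -m pendant '[{"delta_rot":[0,0,0],"xyz":[-0.001,0,0],"hand":255},{"delta_rot":[0,0,0],"xyz":[-0.0025,0,0],"hand":255},{"delta_rot":[0,0,0],"xyz":[-0.0025,0,0],"hand":170},{"delta_rot":[0,0,0],"xyz":[-0.0025,0,0],"hand":120},{"delta_rot":[0,0,0],"xyz":[-0.0025,0,0],"hand":100},{"delta_rot":[0,0,0],"xyz":[-0.0025,0,0],"hand":80},{"delta_rot":[0,0,0],"xyz":[-0.0025,0,0],"hand":60},{"delta_rot":[0,0,0],"xyz":[-0.0025,0,0],"hand":60}]'
python3 - <<'E'
from h import *
heading();slope('w18')
E
```

```text
t: 25.8
position: [0.6294, -0.1991, 0.0777]
eef_rot: [0.025, 1.448, 1.626]
wrist_force: [-1.2, -0.3, 0.1]
opening: 0.0604
t 25.8 pos [ 0.6294 -0.1991  0.0777] zhead 91.73 ztilt 7.02 ytilt 0.17 F [-1.2 -0.3  0.1] T [-0.2  -0.05  0.05] open 0.0604 q [-0.12  0.61 -0.   -0.14 -0.99  0.23]
-0.309 9 [626.8 636.8  86.6]
-0.297 1408 [625.5 640.2  89.1]
-0.285 1230 [625.5 639.4  89.2]
-0.273 1597 [622.1 641.6  92.1]
-0.261 1411 [621.8 641.7  92. ]
-0.249 1268 [621.7 641.3  91.9]
-0.237 1146 [620.9 640.4  91.8]
-0.225 1025 [620.9 640.4  91.8]
-0.213 912 [620.1 639.9  91.8]
-0.201 58 [619.6 640.6  89.1]
```

Now rise straight up, level the tool and back off far enough to see the whole rack.

```bash
python3 -m pendant '[{"delta_rot":[0,0,0],"xyz":[-0.01,0,0.0012],"hand":60},{"delta_rot":[0,0,0],"xyz":[-0.03,0,0.0036],"hand":60},{"delta_rot":[0,0,0],"xyz":[-0.06,0,0.007],"hand":40},{"delta_rot":[0,2,0],"xyz":[-0.095,0,0.011],"hand":20},{"delta_rot":[0,4,0],"xyz":[-0.13,0,0.016],"hand":0},{"delta_rot":[0,6.5,0],"xyz":[-0.16,0,0.019],"hand":0},{"delta_rot":[0,6.9,0],"xyz":[-0.17,0.02,0.04],"hand":0},{"delta_rot":[0,6.9,0],"xyz":[-0.17,0.02,0.07],"hand":0},{"delta_rot":[0,6.9,0],"xyz":[-0.17,0.02,0.09],"hand":0},{"delta_rot":[0,6.9,0],"xyz":[-0.17,0.02,0.09],"hand":0}]'
python3 - <<'E'
from h import *
heading()
snap('wrist','w19')
q,d=snap('scene','s19');p2,d=snap('top','t19');cv2.imwrite('pics/c19.png',np.hstack([cv2.resize(q[160:260,280:380],(400,400),interpolation=2),cv2.resize(p2[150:210,260:350],(400,267),interpolation=2).repeat(1,0)[:267] if 0 else cv2.resize(p2[140:220,260:340],(400,400),interpolation=2)]))
E
```

```text
t: 26.9
position: [0.6082, -0.1292, 0.2597]
eef_rot: [-0.415, 1.569, 1.189]
wrist_force: [-0.2, -0.1, 0.4]
opening: 0.0868
t 26.9 pos [ 0.6082 -0.1292  0.2597] zhead 91.92 ztilt 0.11 ytilt -0.05 F [-0.2 -0.1  0.4] T [ 0.04 -0.05  0.03] open 0.0868 q [ 0.05  0.37  0.03 -0.   -1.24 -0.02]
```

View pics/w19.png

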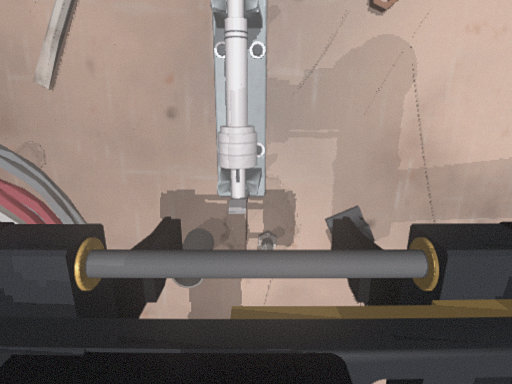

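View pics/c19.png

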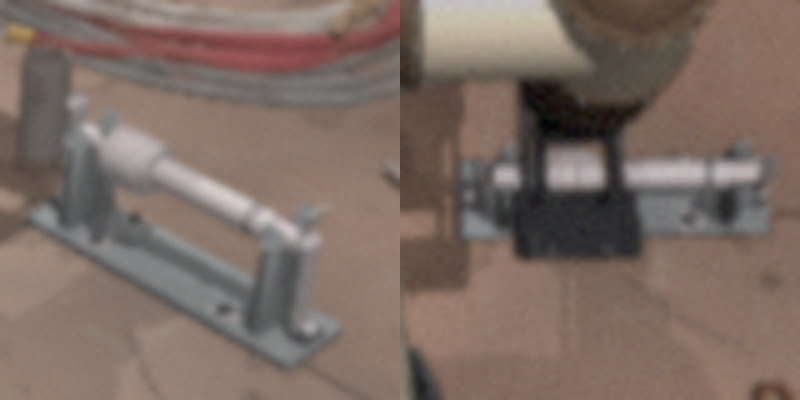

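```bash
python3 -m pendant '[{"delta_rot":[0,0,0],"xyz":[0,-0.01,0.03],"hand":0},{"delta_rot":[0,0,0],"xyz":[0,-0.02,0.06],"hand":0},{"delta_rot":[0,0,0],"xyz":[0,-0.02,0.075],"hand":0},{"delta_rot":[0,0,0],"xyz":[0,-0.02,0.075],"hand":0},{"delta_rot":[0,0,0],"xyz":[0,-0.02,0.075],"hand":0}]'
python3 - <<'E'
from h import *
heading()
st=read_state();p,d=snap('wrist','w20');cv2.imwrite('pics/c20.png',cv2.resize(p[0:225,150:350],(530,596),interpolation=2))
A=np.zeros(d.shape+(3,));idx=d>0;o,dd=ray('wrist',np.argwhere(idx),st);A[idx]=o+dd*d[idx][:,None]
A=A[:225].reshape(-1,3);A=A[(abs(A[:,0]-.63)<.03)&(abs(A[:,1]+.202)<.13)&(A[:,2]<.13)&(A[:,2]>.05)]
for a in np.arange(-.32,-.08,.008):
    k=(A[:,1]>a)&(A[:,1]<a+.008)&(abs(A[:,0]-.6302+(A[:,1]+.202)*.0314)<.004)
    if k.sum()>3: print(round(a+.004,3),k.sum(),np.round([np.percentile(A[k,2],50)*1e3,np.percentile(A[k,2],97)*1e3],1))
L=A[A[:,2]>.105]
for s in (L[:,1]>-.2,L[:,1]<-.2): print('lip',s.sum(),L[s].mean(0).round(4),L[s].min(0).round(4),L[s].max(0).round(4))
E
```

```text
t: 27.55
position: [0.6256, -0.0563, 0.2576]
eef_rot: [1.057, 1.568, 2.658]
wrist_force: [-0.2, 0.2, -0.3]
opening: 0.087
t 27.55 pos [ 0.6256 -0.0563  0.2576] zhead 91.74 ztilt 0.09 ytilt 0.15 F [-0.2  0.2 -0.3] T [ 0.04 -0.01  0.08] open 0.087 q [ 0.17  0.38  0.05 -0.   -1.24 -0.14]
-0.22 44 [91.2 92. ]
-0.212 85 [91.1 92.7]
-0.204 82 [91.3 92.6]
-0.196 74 [91.4 92.9]
-0.188 73 [91.  92.5]
-0.18 62 [91.5 99.6]
-0.172 74 [ 98.6 100.3]
-0.164 74 [ 99.3 100.6]
-0.156 72 [ 99.1 100.6]
-0.148 70 [ 99.1 100.4]
-0.14 66 [ 99.3 100.4]
-0.132 71 [ 88.9 100. ]
-0.124 64 [88.3 90.2]
-0.116 64 [88.2 89.8]
-0.108 64 [88.1 89.6]
-0.1 80 [ 96.8 104.6]
-0.092 48 [109.6 111.8]
lip 109 [ 0.6263 -0.0936  0.1093] [ 0.6177 -0.0968  0.1053] [ 0.6351 -0.0911  0.1124]<stdin>:10: RuntimeWarning: Mean of empty slice.
  ret = um.true_divide(
Traceback (most recent call last):
ValueError: zero-size array to reduction operation minimum which has no identity
```

View pics/c20.png

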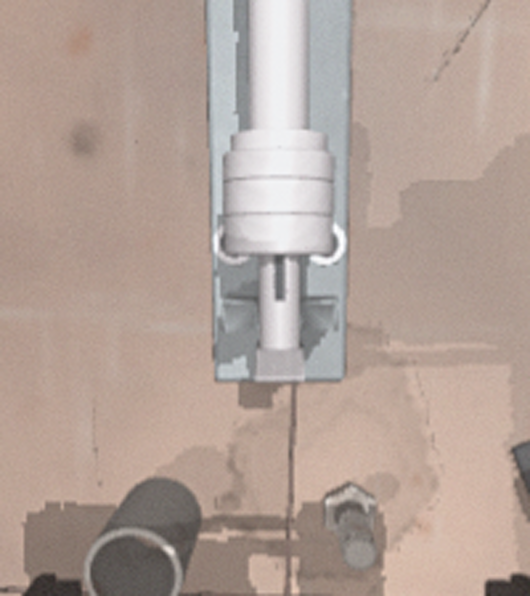

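```bash
python3 -m pendant '[{"delta_rot":[0,0,0],"xyz":[0,0,-0.03],"hand":0},{"delta_rot":[0,0,0],"xyz":[0,0,-0.07],"hand":0},{"delta_rot":[0,0,0],"xyz":[0,0,-0.11],"hand":0},{"delta_rot":[0,0,0],"xyz":[0,0,-0.15],"hand":0},{"delta_rot":[0,0,0],"xyz":[0,0,-0.17],"hand":0},{"delta_rot":[0,0,0],"xyz":[0,0,-0.17],"hand":0},{"delta_rot":[0,0,0],"xyz":[0,0,-0.17],"hand":0}]'
python3 - <<'E'
from h import *
heading()
st=read_state();p,d=snap('wrist','w21');cv2.imwrite('pics/c21.png',cv2.resize(p[0:225,150:350],(530,596),interpolation=2))
A=np.zeros(d.shape+(3,));idx=d>0;o,dd=ray('wrist',np.argwhere(idx),st);A[idx]=o+dd*d[idx][:,None]
A=A[:225].reshape(-1,3);A=A[(abs(A[:,0]-.63)<.03)&(abs(A[:,1]+.202)<.13)&(A[:,2]<.13)&(A[:,2]>.05)]
for a in np.arange(-.32,-.18,.008):
    k=(A[:,1]>a)&(A[:,1]<a+.008)&(abs(A[:,0]-.6302+(A[:,1]+.202)*.0314)<.004)
    if k.sum()>3: print(round(a+.004,3),k.sum(),np.round([np.percentile(A[k,2],50)*1e3,np.percentile(A[k,2],97)*1e3],1))
L=A[A[:,2]>.105];print('lip',len(L),L.mean(0).round(4))
snap('scene','s21');p2,_=snap('top','t21')
for n in ['pipe_off','bolt_1','nut_1','block_small','centre_punch']:
    for k in tip_of(n,'top')[:3]: print(n,np.round(k['at'],1),round(k['score'],2))
E
```

```text
t: 28.3
position: [0.6303, -0.2269, 0.2572]
eef_rot: [0.872, 1.568, 2.471]
wrist_force: [0.2, 0.5, 0.7]
opening: 0.0867
t 28.3 pos [ 0.6303 -0.2269  0.2572] zhead 91.62 ztilt 0.12 ytilt 0.14 F [0.2 0.5 0.7] T [ 0.13 -0.13  0.02] open 0.0867 q [-0.11  0.45  0.16 -0.   -1.28  0.13]
-0.316 8 [110.6 111.2]
-0.308 72 [105.4 111.8]
-0.3 62 [88.5 96.2]
-0.292 70 [88.3 89.7]
-0.284 66 [88.2 89.6]
-0.276 64 [90.8 92.2]
-0.268 60 [91.3 92.4]
-0.26 56 [91.1 92.3]
-0.252 54 [91.1 91.9]
-0.244 51 [90.9 92.2]
-0.236 51 [91.1 92.6]
-0.228 51 [91.2 92.3]
-0.22 51 [91.1 92.2]
-0.212 52 [90.9 92.3]
-0.204 49 [91.1 92.2]
-0.196 50 [90.8 92.7]
-0.188 52 [91.  92.3]
-0.18 75 [91.8 99. ]
lip 111 [ 0.6333 -0.3101  0.1094]
pipe_off [164.3 254.4] 0.53
bolt_1 [165.  251.4] 0.71
bolt_1 [210.6 355.8] 0.47
nut_1 [218.9 334.8] 0.43
nut_1 [215.5 181.9] 0.4
block_small [215.3 139.9] 0.56
centre_punch [237.4 349.3] 0.62
centre_punch [164.  252.7] 0.52
centre_punch [174.7 295.7] 0.36
```

View pics/c21.png

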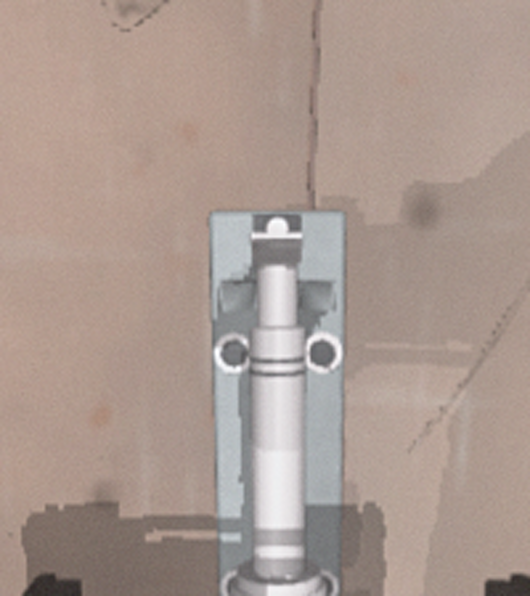

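View pics/s21.png

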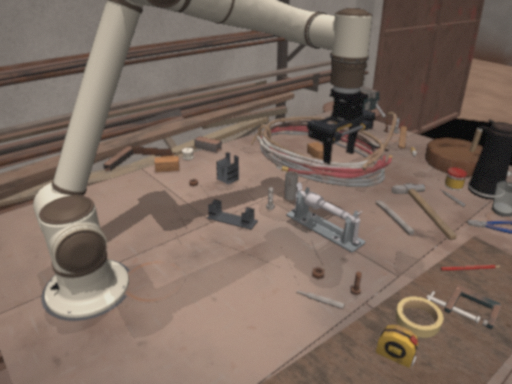

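Both clip lips are back at the positions I measured before the press (y = -0.0936 and -0.310). The arbor is level at seat height, all three collars are on it, and nothing else on the bench has visibly moved. Handing in.

```bash
python3 -c "
from workcell import *
print(hand_in())"
```

```text
the job is handed in; nothing more can be done
None
```

The job is done and handed in: the arbor is home in the rack with all three collars on it. The press was not level all the way, though. I finished at about 28 s of the 51 s allowed. I gripped the arbor at its middle, pushed the slim end through the three collars to the stop and lifted them off together. I then pressed the arbor into the rack, let go and backed away.

**Last checks**
- **Height:** after release, the tops of the shank and both journals read about 91.1 mm and 88.3 mm. That puts the axis at about 80 mm and level.
- **Clips:** both lips are within 0.5 mm of where I measured them before the press. The camera shows each one over its end of the arbor.
- **Collars:** the pictures show all three against the fixed collar. The wrist-force change at the lift also matched their combined weight.
- **Bench:** the other things look unmoved in the scene picture. The networks' top-view pixels for them agreed only to a few pixels and included some false hits.

**What did not go smoothly**
- **Slip:** the arbor turned about 1° nose-down in the grip while I carried it.
- **Uneven press:** the slim end appeared to go home first. The tail stuck on its clip about 5° high, with about 20 N at the wrist. I turned the tool back to level while pressing, which snapped the tail in, then pressed both ends down.

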